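# Take the splash guard off the rinse unit for cleaning

## Task

The rinse unit's splash guard is due for cleaning. Shut the red-handled water valve on top of the unit, lift the guard off its two screws by its handle and set it down flat in the grey soak tray with the handle up, then stand the toppled cleaner bottle upright on the round yellow mat. Set both things down rather than drop them, and leave the rest of the bench as it is.

Things in the scene. Friction and masses are not known exactly. Their poses are not given: they have to be found in the camera images.
- rinse_unit: Fixed white bench unit, plinth 265 x 280 mm, housing 200 mm high. Origin on the bench near its middle; front = its -x, z up. Lower front: a sloped steel fascia leaning back 30 degrees from vertical, on which the teal guard hangs. On top, at (50, 0) mm, a brass ball valve with a red lever; its copper pipe runs to the rear (+x) at 242 mm height and down behind.
- valve (a joint): Red lever of the valve on top of the unit, turning about a vertical axis: 0 = open (lever points to the unit's front, -x), 1.57 rad = shut, at a stop (lever points to the unit's -y side). It grows anticlockwise seen from above, against about 0.12 N m of friction, and stays where it is left. Starts between 0 and 0.3.
- valve_pivot (a point): Point on the axis of the valve lever, at half the lever's height, 68 mm above the top of the housing; turns with the lever: its -x axis points along the lever, z up.
- valve_tip (a point): Outer end of the red valve lever, 76 mm from the pivot. The lever is a flat bar 17 mm wide and 10 mm high, with free space of about 60 mm under it.
- guard_handle (a point): Centre of the guard's black handle bar: 14 mm wide (its y), 60 mm long (x), 10 mm deep (z), 35 mm out from the plate's outer face, over the plate's centre, on legs 14 mm wide at both ends. Axes: z = outward normal of the guard, x = up the slope while it hangs. Below the bar is 30 mm of free space.
- guard_home (a point): Fixed point of the fascia where guard_handle is while the guard hangs, same axes: z = outward normal of the fascia (30 degrees above level), x = up the slope.
- screw_mid (a point): Fixed point half-way between the two shoulder screws of the fascia (120 mm apart across the unit; shanks 6 mm, heads 16 mm wide and 5 mm thick), level with the underside of the heads, 9 mm out from the fascia, so that the 5 mm guard has 4 mm of play.
- soak_tray: Fixed grey open tray, outside 220 mm (its x) x 170 mm (its y) x 40 mm high, walls and floor 5 mm. Origin: centre of its underside, z up.
- bottle_center (a point): Centre of the toppled white cleaner bottle (square, 46 x 46 mm, 108 mm long with cap, 120 g), half-way along. Its x axis points to the cap. It lies on the bench on a flat side, this point 23 mm up. Square body from x = -54 (base) to +24 mm, shoulder to +34, green cap 28 mm in diameter to +54 mm.
- bottle_base (a point): Centre of the bottle's bottom face, 54 mm from bottle_center.
- mat_top (a point): Centre of the upper face of the fixed round yellow mat, 100 mm in diameter, 3 mm thick, lying on the bench.
- guard: Loose teal splash guard, 220 g, hung on two screws by keyholes: plate 170 (y) x 110 (x) x 5 mm; origin: centre of its rear face, axes as guard_handle; a lip 10 mm out along its lower (-x) edge. Keyholes at y = +-60 mm: slot 9 mm wide, upper end at x = +34 mm; round part 22 mm wide centred at x = +12 mm. Raise it 19 mm (16 to 22) along its +x, then pull it straight out along +z by over 15 mm.
- bottle: The cleaner bottle; origin 23 mm below bottle_center as it lies, same axes.
- tube_rack: Bystander: orange tube rack with tubes, 60 x 150 mm, 89 mm high; origin at the centre of its underside.
- amber_bottle: Bystander: standing round amber bottle, 60 mm wide, 140 mm high; origin at its base.
- tip_box: Bystander: blue pipette tip box, 87 x 122 mm, 65 mm high; origin at its base.
- beaker: Bystander: pale open beaker, 72 mm wide, 90 mm high; origin at its base.
- control_jar: Bystander: small white jar with blue lid, 44 mm wide, 60 mm high; origin at its base.
There are look-alikes about, which are no part of the job. Leave any pink look-alike of the guard alone.

How it is judged:
By the outcome, as a careful person would: the job done as asked, in the order asked, and still so for the second after the job is handed in, with the robot touching nothing.
It also fails if it takes over 72 s, if anything falls off the work surface, if the arm or the gripper's body presses on something with over 40 N, if the wrist force passes 120 N, or if a joint passes its speed limit or range.

## Robot

A 6-joint arm with a two-finger parallel gripper is mounted at the origin on the work surface. World frame = base frame: x ahead of the robot, y to its left, z up, the work surface at z = 0. Lengths are in m, angles in rad, forces in N, time in s.
With the tool pointing down it reaches from about 0.25 to 0.85 m from the base axis. Payload 12.5 kg.
Tool frame: the origin (TCP) lies midway between the tips of the shut fingers; the grasp point (between the pads) lies 19 mm behind it; z points along the fingers, y is the direction in which the jaws open and shut (so a half turn about z gives the same grasp; the last joint's range is limited). The gripper opens to 93 mm and grips with 3 to 60 N. Pads are 15 mm wide; open, the fingers measure 128 mm over their backs; the gripper's body (75 mm by 188 mm) begins 65 mm behind the grasp point.
Start: joints at [1.131, 0.351, 1.652, -0, 1.139, -0.085], TCP at [0.191, 0.516, 0.219] pointing down, gripper open.
Joint ranges: [-2.75, 2.75], [-0.79, 2.1], [0.01, 2.65], [-1.57, 4.71], [0.07, 3.14], [-2.87, 2.87]. Speed limits (rad/s): [2.22, 2.22, 2.79, 3.14, 3.14, 3.14].

## Interface

Orientations are given as [roll, pitch, yaw] about the fixed x, y, z axes, in that order (R = Rz(yaw) Ry(pitch) Rx(roll)).
In Python, from workcell import sense, optics, r gives the robot as it stands. The module is installed in compiled form; this text tells all that it offers.
- The arm moves only by the tool apply_moves, never from a script. Its argument "series" is a list of rows, each a list of 7 numbers: the closure, from -1 (fully open) to 1 (shut), so that 0 is half open, then the shift along the tool's x, y, z in m, then the turn, a rotation vector about the tool's x, y, z in degrees. A call has 1 to 5 rows; each row shifts and turns the pose as measured when the row begins, along the tool's axes as they then stand; what a row does not reach is not made up. A row lasts 1/8 s, in which the tool goes at most 62.5 mm and 10.7 degrees, less where a joint would pass 70% of its speed; a pose out of reach is approached as far as the arm can. A call is refused whole if a number of a shift passes 0.0625 or a number of a turn 10.7, either way. A call with a gripper value outside its range is refused whole. The fingers move at their own pace and stop on an object; "squeeze" is the grip in N (left out, the last holds). Time passes only in rows, so rows that do not move let the fingers close. It gives the time, the measured TCP pose, the force and the opening at its end, in the units of the state.
- sense(): the state, without advancing time (a new reading comes with each control period).
- optics.camera(name): name is "side" or "top"; returns the picture (420x560x3 uint8, red, green, blue); there is no depth.
- optics.camera_params(name): a dict with "fx", "fy", "cx", "cy" (pixels), "dist" ([k1, k2, p1, p2, k3] as OpenCV has them; the pictures are not rectified), "R" (3x3) and "t" (3): a world point X has camera coordinates R X + t. Camera axes: x right, y down, z forward; pixel columns grow to the right and rows downward; lengths in m; the calibration is good to about 2 mm. A picture is of the moment at which its call begins. camera_params takes no time and is no camera call.
- r.close_job(): hands the job in, once; it reports no verdict.
The state is a dict: "clock": time; "joints": joint angles; "qd": joint speeds; "tau": joint torques, N m; "position": TCP position; "eef_rot": TCP orientation; "ft_force": force on the tool from outside, world axes, zero at the start; "moment": the same for the moment, N m; "finger_gap": opening from 0.0 (shut) to 1.0 (fully open).
Only numpy, scipy, OpenCV 4.12 (cv2) and the standard library are available. Lean on these libraries where they do the work, as an engineer would, in place of code of your own. Each camera call takes 0.05 s, during which the arm holds its last target.

## Working session

There is one attempt and no reset: what is moved stays moved. The work goes in short steps, Python scripts to look and compute and a tool call to move; the robot and the scene stay as the last step left them, time stands still between calls to the robot, and variables do not carry over. Pictures are saved under pics/ and viewed, and the job is handed in when it is done.

Besides the shell and the picture viewer there is one more tool, called by a JSON object that holds its "fn" and its "kwargs", one argument or row to a line. apply_moves: Moves the arm, as the interface text tells. Its arguments: {"type":"object","properties":{"series":{"type":"array","items":{"type":"array","items":{"type":"number"}}},"squeeze":{"type":"number"}},"required":["series"]}

```bash
mkdir -p pics; ls
python3 - <<'E'
from workcell import sense, optics, r
import cv2, numpy as np
np.set_printoptions(precision=4,suppress=True)
s=sense()
for k,v in s.items(): print(k,np.round(v,4))
for n in("side","top"):
    im=optics.camera(n); np.save(f"pics/{n}0.npy",im)
    cv2.imwrite(f"pics/{n}0.png",cv2.resize(im[:,:,::-1],(800,600),interpolation=cv2.INTER_CUBIC))
    p=optics.camera_params(n); print(n,p)
E
```

```text
pics
clock 0.0
joints [ 1.1314  0.3512  1.6524  0.      1.1391 -0.0846]
qd [-0.0025 -0.0005  0.0004  0.0006 -0.001  -0.0001]
tau [  0.0012 -49.7329 -28.5254   0.0699   0.0258  -0.0001]
position [0.1909 0.5155 0.2181]
eef_rot [-3.1405 -0.0001  2.7868]
ft_force [-0.3216  0.168   0.2095]
moment [-0.0464 -0.003  -0.0682]
finger_gap 0.9963
side {'fx': 435.4218170365008, 'fy': 435.4218170365008, 'cx': 272.4059955480294, 'cy': 208.23517899805415, 'dist': array([-0.0973,  0.    ,  0.    ,  0.    ,  0.    ]), 'R': array([[ 0.6985, -0.7155, -0.0125],
       [-0.5135, -0.489 , -0.7051],
       [ 0.4984,  0.4989, -0.709 ]]), 't': array([-0.3481,  0.3506,  0.9752])}
top {'fx': 409.3175309934058, 'fy': 409.3175309934058, 'cx': 280.83042252430243, 'cy': 214.35535870477543, 'dist': array([-0.1069,  0.    ,  0.    ,  0.    ,  0.    ]), 'R': array([[-0.0028, -1.    ,  0.003 ],
       [-0.9861,  0.0023, -0.1663],
       [ 0.1663, -0.0035, -0.9861]]), 't': array([-0.0094,  0.4755,  1.1414])}
```

View pics/side0.png

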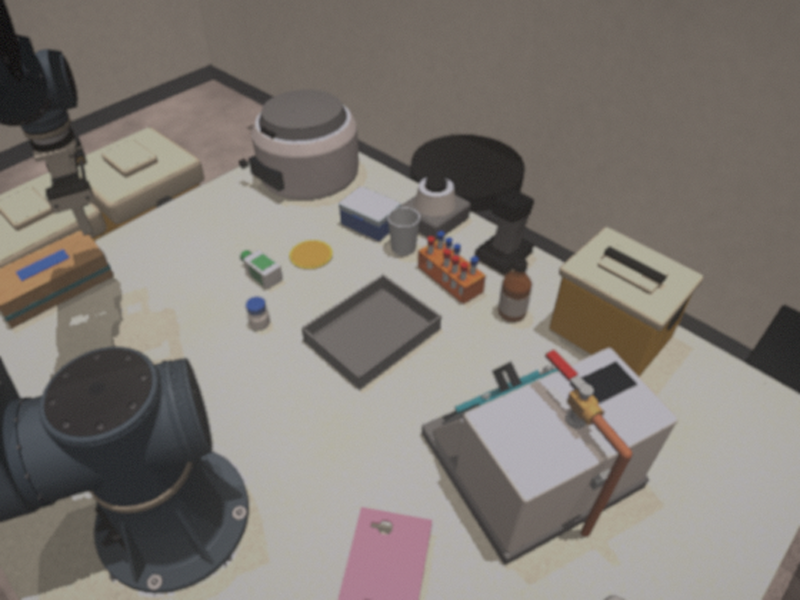

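View pics/top0.png

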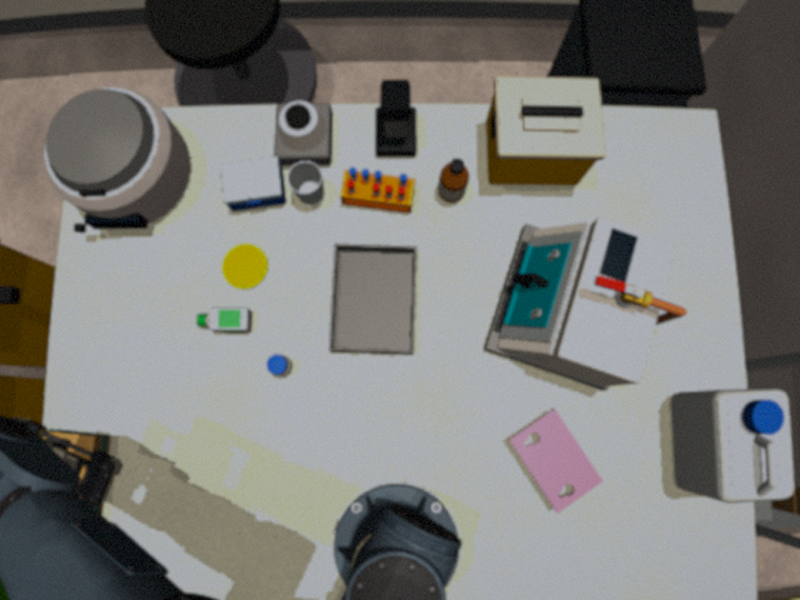

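The side view shows the unit at about (550,450), the tray at (370,330), the bottle at (263,265), and the mat at (311,254). In the top view the unit is at (580,310), the tray at (373,300), the bottle at (228,319), and the mat at (245,267). Next I'll zoom in on these.

```bash
cat > h.py <<'E'
import numpy as np, cv2
from scipy.optimize import least_squares
from scipy.spatial.transform import Rotation as Rot
from workcell import sense, optics
P={n:optics.camera_params(n) for n in("side","top")}
def K(n):
    p=P[n];return np.array([[p['fx'],0,p['cx']],[0,p['fy'],p['cy']],[0,0,1]])
def proj(n,X):
    p=P[n];X=np.atleast_2d(X).astype(float)
    return cv2.projectPoints(X.reshape(-1,1,3),cv2.Rodrigues(p['R'])[0],p['t'],K(n),p['dist'])[0].reshape(-1,2)
def ray(n,uv):
    p=P[n];u=cv2.undistortPoints(np.array(uv,float).reshape(-1,1,2),K(n),p['dist']).reshape(-1,2)
    d=np.c_[u,np.ones(len(u))]@p['R'];return -p['R'].T@p['t'],d
def onz(n,uv,z):
    c,d=ray(n,uv);z=np.broadcast_to(z,len(d));return c+d*((z-c[2])/d[:,2])[:,None]
def crop(im,x0,y0,w,h,fn,s=4):
    c=cv2.resize(im[y0:y0+h,x0:x0+w,::-1],None,fx=s,fy=s,interpolation=cv2.INTER_CUBIC).copy()
    for i in range(0,w,20): cv2.putText(c,str(x0+i),(i*s,8),0,.33,(0,0,255),1);cv2.line(c,(i*s,0),(i*s,h*s),(160,160,160) ,1) if 0 else cv2.line(c,(i*s,10),(i*s,16),(0,0,255),1)
    for i in range(0,h,20): cv2.putText(c,str(y0+i),(0,i*s+4),0,.33,(0,0,255),1);cv2.line(c,(22,i*s),(28,i*s),(0,0,255),1)
    cv2.imwrite(fn,c)
E
python3 - <<'E'
from h import *
t=np.load("pics/top0.npy");s=np.load("pics/side0.npy")
crop(t,330,140,170,140,"pics/c1.png",4)
crop(s,290,230,200,170,"pics/c2.png",4) if 0 else crop(s,290,240,190,150,"pics/c2.png",4)
crop(t,130,155,170,100,"pics/c3.png",4)
crop(s,160,150,160,130,"pics/c4.png",4)
E
```

```text
(no output)
```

View pics/c1.png

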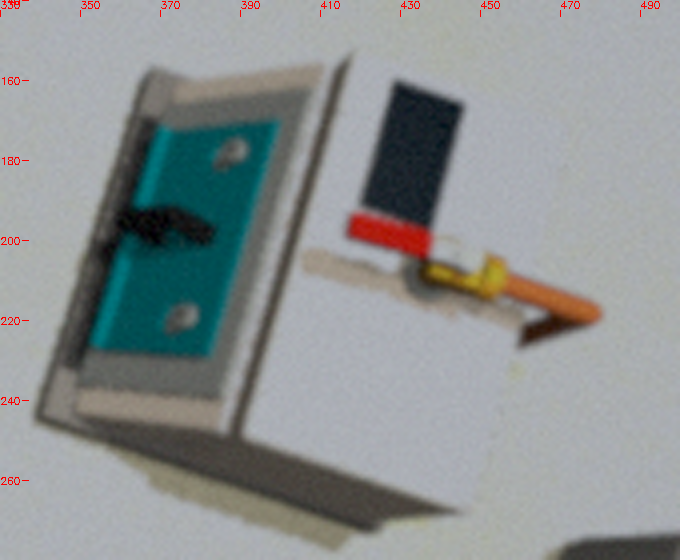

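View pics/c2.png

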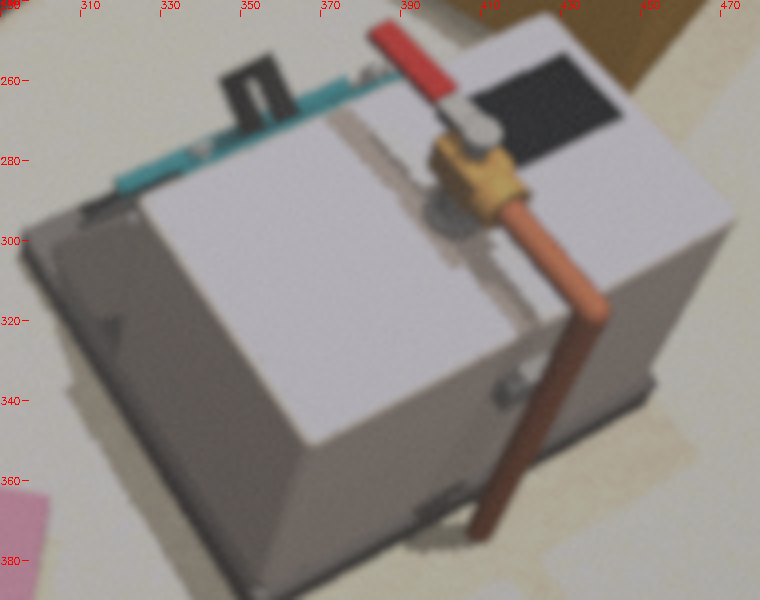

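View pics/c3.png

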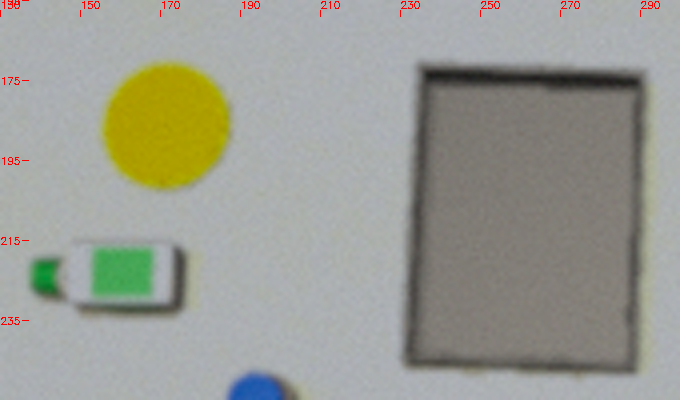

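View pics/c4.png

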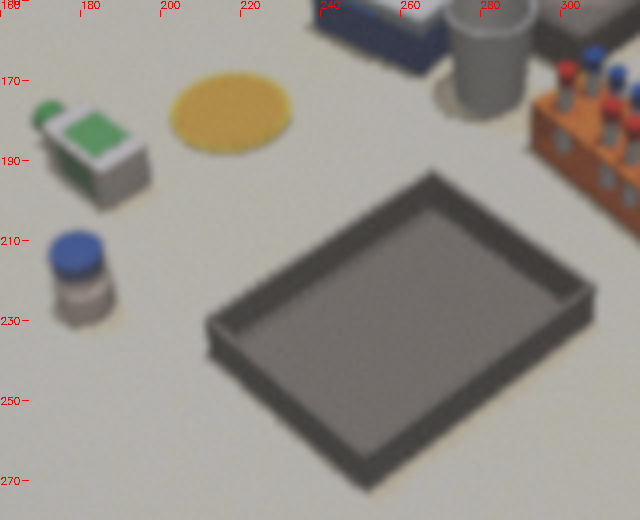

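```bash
cat >> h.py <<'E'
def tri(us,ut):
    cs,ds=ray("side",us);ct,dt=ray("top",ut);out=[]
    for a,b in zip(ds,dt):
        A=np.c_[a,-b];k=np.linalg.lstsq(A,ct-cs,rcond=None)[0]
        p,q=cs+a*k[0],ct+b*k[1];out.append(np.r_[(p+q)/2,np.linalg.norm(p-q)])
    return np.array(out)
def C(x0,y0,pts,s=4): return (np.array(pts,float)+.5)/s-.5+[x0,y0]
E
python3 - <<'E'
from h import *
np.set_printoptions(precision=4,suppress=True)
S=lambda *p:C(290,240,p);T=lambda *p:C(330,140,p)
names="A_front_robot D_rear_robot screen1 screen2 screen3 pipe_bend lever_tip_c lever_redinner screwR screwL"
s=S((140,200),(312,445),(566,52),(625,117),(520,165),(598,305),(383,28),(445,97),(203,147),(377,73))
t=T((237,437),(463,512),(397,80),(464,103),(430,224),(600,316),(350,226),(431,243),(183,317),(233,152))
for n,x in zip(names.split(),tri(s,t)): print(n,x)
print("top z=.2",onz("top",T((237,437),(463,512),(352,52)),.2))
print("side z=.2",onz("side",S((140,200),(312,445),(733,218),(548,12)),.2))
print("plinth top-cam z=0",onz("top",T((36,420),(375,530),(150,68)),0.0))
print("plinth side-cam z=0",onz("side",S((25,255),(255,598),(652,395)),0.0))
print("mat",onz("top",C(130,155,[(167,125)]),.003),onz("side",C(160,150,[(231,112)]),.003))
S4=lambda *p:C(160,150,p);T3=lambda *p:C(130,155,p)
print("tray rim top",onz("top",T3((419,65),(645,73),(635,371),(405,364)),.04))
print("tray rim side",onz("side",S4((207,320),(432,172),(595,288),(368,460)),.04))
print("bottle top body corners",onz("top",T3((79,240),(75,302),(174,245),(174,303)),.046), onz("top",T3((35,275),),.023))
print("bottle side",onz("side",S4((43,125),(88,100),(150,147),(103,172)),.046),onz("side",S4((104,211),(150,185)),0))
E
```

```text
A_front_robot [ 0.3633 -0.2807  0.1922  0.004 ]
D_rear_robot [ 0.3148 -0.4239  0.1907  0.0036]
screen1 [ 0.5907 -0.3933  0.2034  0.0007]
screen2 [ 0.5766 -0.4384  0.1998  0.0004]
screen3 [ 0.4994 -0.4115  0.2072  0.013 ]
pipe_bend [ 0.4278 -0.4912  0.2527  0.0003]
lever_tip_c [ 0.4807 -0.3333  0.2698  0.0027]
lever_redinner [ 0.4687 -0.3806  0.2687  0.0025]
screwR [ 0.4476 -0.2626  0.1364  0.0031]
screwL [ 0.5615 -0.3028  0.1332  0.0029]
top z=.2 [[ 0.3611 -0.2774  0.2   ]
 [ 0.3131 -0.4189  0.2   ]
 [ 0.6101 -0.3656  0.2   ]]
side z=.2 [[ 0.3606 -0.2847  0.2   ]
 [ 0.3117 -0.4267  0.2   ]
 [ 0.5575 -0.5113  0.2   ]
 [ 0.6124 -0.3706  0.2   ]]
plinth top-cam z=0 [[ 0.391  -0.1814  0.    ]
 [ 0.3076 -0.4327  0.    ]
 [ 0.6619 -0.2772  0.    ]]
plinth side-cam z=0 [[ 0.3948 -0.183   0.    ]
 [ 0.3191 -0.4204  0.    ]
 [ 0.5773 -0.5196  0.    ]]
mat [[0.5701 0.3213 0.003 ]] [[0.5688 0.3192 0.003 ]]
tray rim top [[ 0.6056  0.1258  0.04  ]
 [ 0.599  -0.0405  0.04  ]
 [ 0.38   -0.0318  0.04  ]
 [ 0.3852  0.1322  0.04  ]]
tray rim side [[ 0.3892  0.1292  0.04  ]
 [ 0.6032  0.1217  0.04  ]
 [ 0.5975 -0.0451  0.04  ]
 [ 0.3826 -0.0391  0.04  ]]
bottle top body corners [[0.4745 0.3706 0.046 ]
 [0.4292 0.3713 0.046 ]
 [0.4707 0.3005 0.046 ]
 [0.4285 0.2988 0.046 ]] [[0.4522 0.4101 0.023 ]]
bottle side [[0.4289 0.3737 0.046 ]
 [0.4713 0.3718 0.046 ]
 [0.4705 0.2927 0.046 ]
 [0.4284 0.2967 0.046 ]] [[0.4272 0.3053 0.    ]
 [0.4703 0.3022 0.    ]]
```

Triangulation fixes the unit's yaw at about -109.3°. I'll check the guard, handle and lever predictions against both pictures with an overlay.

```bash
cat > model.py <<'E'
from h import *
yaw=np.radians(-109.3)
xu=np.array([np.cos(yaw),np.sin(yaw),0]);yu=np.array([-xu[1],xu[0],0]);zu=np.array([0,0,1.])
n=-xu*np.cos(np.pi/6)+zu*.5; u=xu*.5+zu*np.cos(np.pi/6)
hm=np.array([.5046,-.2827,.1348])      # mid of screw head faces
sm=hm-.005*n
home=sm+.031*n-.031*u
def gp(x,y,z): # guard coords rel. handle axes (z=0 at rear face)
    return home+u*x+yu*y+n*(z-.040)
piv=np.array([.462,-.407,.268])
E
python3 - <<'E'
from model import *
np.set_printoptions(precision=4,suppress=True)
print("home",home,"sm",sm,"n",n,"u",u,"yu",yu)
org=piv-.05*xu;print("unit origin",org, "sm in unit", (sm-org)@np.c_[xu,yu,zu], )
for nm in("top","side"):
    im=np.load(f"pics/{nm}0.npy")
    x0,y0,w,h=(330,140,170,140) if nm=="top" else (290,240,190,150)
    s=4;c=cv2.resize(im[y0:y0+h,x0:x0+w,::-1],None,fx=s,fy=s,interpolation=cv2.INTER_CUBIC)
    def pl(pts,col,close=True):
        q=proj(nm,np.array(pts));q=((q-[x0,y0]+.5)*s-.5).round().astype(int);cv2.polylines(c,[q.reshape(-1,1,2)],close,col,1,cv2.LINE_AA)
    pl([gp(a*.055,b*.085,.005) for a,b in((-1,-1),(1,-1),(1,1),(-1,1))],(0,255,255))
    pl([gp(a*.030,b*.007,.045) for a,b in((-1,-1),(1,-1),(1,1),(-1,1))],(0,0,255))
    pl([org*[1,1,0]+xu*a*.1325+yu*b*.14 for a,b in((-1,-1),(1,-1),(1,1),(-1,1))],(255,0,255))
    for th in(.09,):
        d=Rot.from_rotvec([0,0,th]).apply(-xu);e=np.cross(zu,d);pl([piv+d*a+e*b+[0,0,.005] for a,b in((0,-.0085),(.076,-.0085),(.076,.0085),(0,.0085))],(0,255,0))
    cv2.imwrite(f"pics/o_{nm}.png",c)
E
```

```text
home [ 0.5172 -0.2468  0.121 ] sm [ 0.5032 -0.2868  0.1323] n [0.2862 0.8174 0.5   ] u [-0.1653 -0.4719  0.866 ] yu [ 0.9438 -0.3305  0.    ]
unit origin [ 0.4785 -0.3598  0.268 ] sm in unit [-0.0771 -0.0009 -0.1357]
```

View pics/o_top.png

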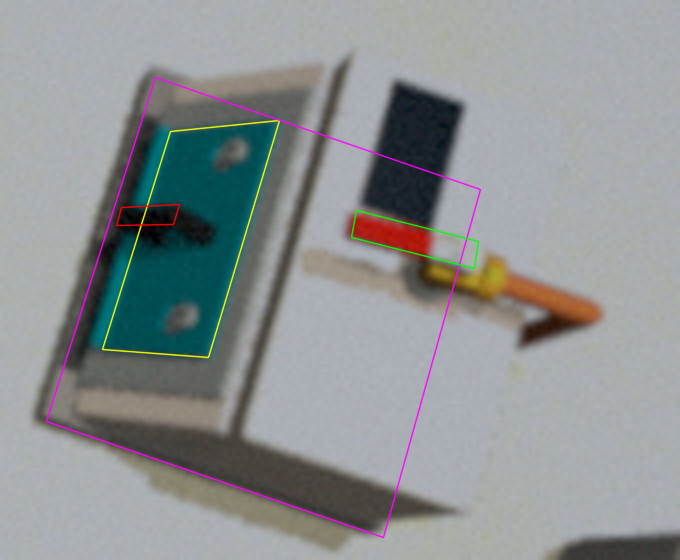

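View pics/o_side.png

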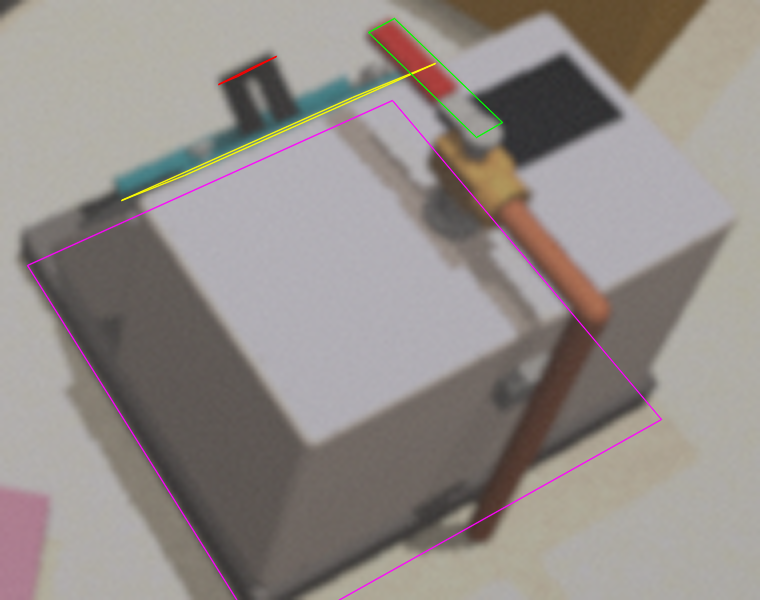

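The overlay agrees to within 1–2 px: the guard at about (190,240) and the handle at (148,215) in the crop, and the lever at about 0.09 rad. I'll close the fingers and travel over to the valve.

{"fn": "apply_moves", "kwargs": {
  "series": [
    [1,-0.036,-0.042,-0.02,0,0,0],
    [1,-0.038,-0.044,-0.02,0,0,0],
    [1,-0.038,-0.044,-0.02,0,0,0],
    [1,-0.038,-0.044,-0.02,0,0,0],
    [1,-0.038,-0.044,-0.02,0,0,0]
  ],
  "squeeze": 50
}}

```text
clock: 0.72
position: [0.2918, 0.2413, 0.318]
eef_rot: [-3.136, -0.001, 2.793]
ft_force: [0.9, 0.6, 0.5]
finger_gap: 0.513
```

{"fn": "apply_moves", "kwargs": {
  "series": [
    [1,-0.038,-0.044,-0.005,0,0,0],
    [1,-0.038,-0.044,-0.005,0,0,0],
    [1,-0.038,-0.044,0,0,0,0],
    [1,-0.038,-0.044,0,0,0,0],
    [1,-0.038,-0.044,0,0,0,0]
  ]
}}

```text
clock: 1.35
position: [0.3965, -0.0396, 0.3313]
eef_rot: [-3.138, 0.003, 2.793]
ft_force: [2.2, 0.9, 0.9]
finger_gap: 0.012
```

{"fn": "apply_moves", "kwargs": {
  "series": [
    [1,-0.038,-0.044,0,0,0,0],
    [1,-0.038,-0.044,0,0,0,0],
    [1,-0.038,-0.044,0,0,0,0],
    [1,-0.038,-0.044,0,0,0,0],
    [1,-0.038,-0.044,0,0,0,0]
  ]
}}

```text
clock: 1.98
position: [0.5009, -0.3216, 0.3315]
eef_rot: [-3.139, 0.002, 2.791]
ft_force: [0.7, 0.8, 1.4]
finger_gap: 0.003
```

```bash
cat > st.py <<'E'
from model import *
np.set_printoptions(precision=4,suppress=True)
s=sense();R=Rot.from_euler('xyz',s['eef_rot'])
print("clk",s['clock'],"q",np.array(s['joints']),"p",np.array(s['position']),"F",np.array(s['ft_force']),"gap",s['finger_gap'])
def go(p,Rt=None):
    print("shift",R.inv().apply(np.array(p)-s['position']), "turn",np.degrees((R.inv()*Rt).as_rotvec()) if Rt is not None else "")
E
python3 - <<'E'
from st import *
f=-xu;t=-yu
for a,b,z in((58,-42,.245),(58,-16,.245),(59,22,.245),(47,43,.245),(26,58,.245)): go((piv+f*a/1e3+t*b/1e3)*[1,1,0]+[0,0,z])
E
```

```text
clk 1.975 q [-0.6483  0.3484  1.377  -0.0016  1.4133 -1.8683] p [ 0.5009 -0.3216  0.3315] F [0.735  0.7565 1.3551] gap 0.002812302904799043
shift [-0.0338 -0.0347  0.0867] turn 
shift [-0.0078 -0.0351  0.0867] turn 
shift [ 0.0302 -0.0346  0.0866] turn 
shift [ 0.0511 -0.0469  0.0865] turn 
shift [ 0.0658 -0.0681  0.0866] turn
```

{"fn": "apply_moves", "kwargs": {
  "series": [
    [1,-0.034,-0.035,0,0,0,0],
    [1,0,0,0,0,0,0],
    [1,0,0,0.045,0,0,0],
    [1,0,0,0.041,0,0,0]
  ]
}}

```text
clock: 2.48
position: [0.5216, -0.3707, 0.2435]
eef_rot: [-3.139, 0.004, 2.788]
ft_force: [0.2, 0.3, -0.3]
finger_gap: 0.007
```

Run:
```python
from st import *
f=-xu;t=-yu
for a,b,z in((58,-42,.245),(58,-16,.245),(59,22,.245),(47,43,.245),(26,58,.245)): go((piv+f*a/1e3+t*b/1e3)*[1,1,0]+[0,0,z])
im=optics.camera("top");crop(im,330,140,170,140,"pics/v1.png",4)
```

```text
clk 2.475 q [-0.6899  0.4922  1.3757 -0.0014  1.2691 -1.9067] p [ 0.5216 -0.3707  0.2435] F [ 0.2028  0.2924 -0.264 ] gap 0.006698492155791793
shift [ 0.0023  0.004  -0.0015] turn 
shift [ 0.0283  0.0035 -0.0016] turn 
shift [ 0.0664  0.0039 -0.0017] turn 
shift [ 0.0872 -0.0085 -0.0018] turn 
shift [ 0.1018 -0.0297 -0.0018] turn
```

View pics/v1.png

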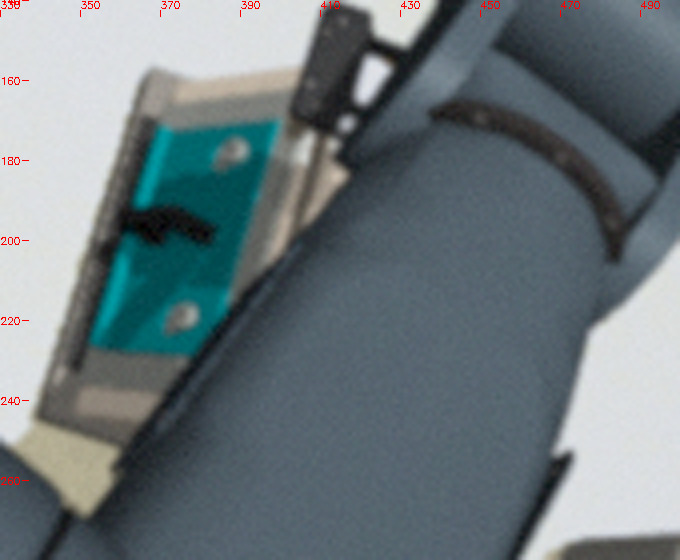

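The arm hides the lever in the top view, and there is no contact force yet. I'll push the lever around in an arc.

{"fn": "apply_moves", "kwargs": {
  "series": [
    [1,0.022,0.003,-0.001,0,0,0],
    [1,0.02,0,0,0,0,0],
    [1,0.024,0,0,0,0,0],
    [1,0.012,-0.006,0,0,0,0],
    [1,0.011,-0.008,0,0,0,0]
  ]
}}

```text
clock: 3.15
position: [0.4323, -0.3456, 0.242]
eef_rot: [3.141, 0.001, 2.792]
ft_force: [2.1, 0.3, -0.8]
finger_gap: 0.006
```

Run:
```python
from st import *
f=-xu;t=-yu
for a,b,z in((47,43,.245),(26,58,.245)): go((piv+f*a/1e3+t*b/1e3)*[1,1,0]+[0,0,z])
im=optics.camera("side");crop(im,290,220,190,150,"pics/v2.png",4)
```

```text
clk 3.15 q [-0.7589  0.3333  1.616   0.0007  1.1913 -1.9802] p [ 0.4323 -0.3456  0.242 ] F [ 2.0667  0.3079 -0.7888] gap 0.005638977016697615
shift [-0.0054 -0.001  -0.003 ] turn 
shift [ 0.0094 -0.0222 -0.003 ] turn
```

View pics/v2.png

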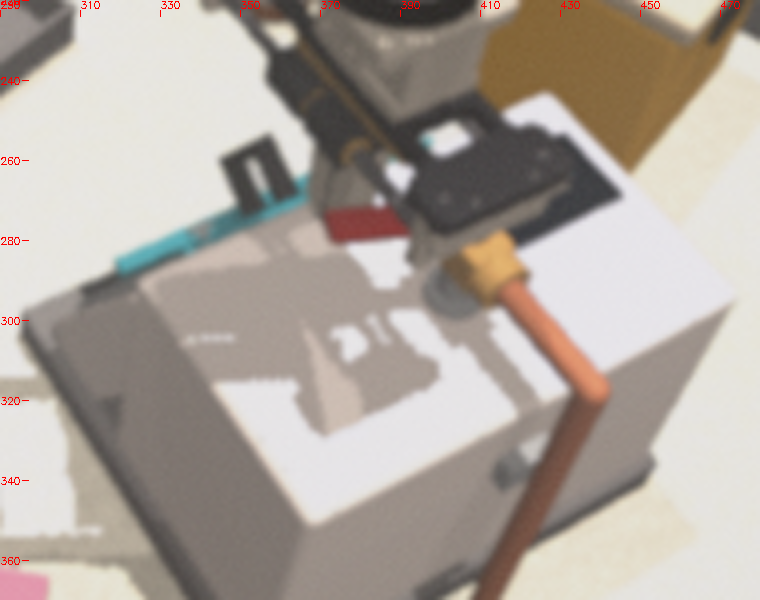

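The lever, red at about (365,225) in the crop, has turned roughly halfway. Continuing to the stop.

{"fn": "apply_moves", "kwargs": {
  "series": [
    [1,0.004,-0.01,-0.001,0,0,0],
    [1,0.003,-0.01,-0.001,0,0,0],
    [1,0,-0.007,-0.001,0,0,0],
    [1,0,-0.005,0,0,0,0]
  ]
}}

```text
clock: 3.7
position: [0.4162, -0.3639, 0.2438]
eef_rot: [3.114, -0.005, 2.792]
ft_force: [15.2, 41.2, 15.2]
finger_gap: 0.004
```

Run:
```python
from st import *
f=-xu;t=-yu
for a,b,z in((26,58,.245),): go((piv+f*a/1e3+t*b/1e3)*[1,1,0]+[0,0,z])
im=optics.camera("side");crop(im,290,220,190,150,"pics/v3.png",4)
```

```text
clk 3.7 q [-0.8141  0.3387  1.6041  0.024   1.2157 -2.0438] p [ 0.4162 -0.3639  0.2438] F [15.1988 41.1698 15.1811] gap 0.004465768873702722
shift [ 0.0005  0.0005 -0.0012] turn
```

View pics/v3.png

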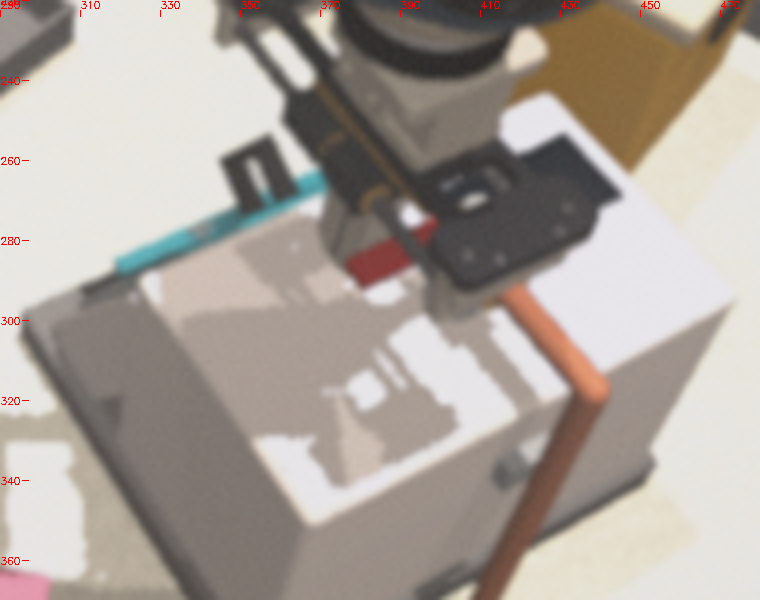

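The force jumped to about 44 N at the predicted shut position, so the lever is on its stop. I'll back off, rise and check.

{"fn": "apply_moves", "kwargs": {
  "series": [
    [1,0,0.025,0,0,0,0],
    [1,0,0.02,-0.01,0,0,0],
    [-1,0,0.02,-0.05,0,0,0],
    [-1,0,0.05,-0.04,0,0,0],
    [-1,0,0.06,0,0,0,0]
  ]
}}

```text
clock: 4.38
position: [0.476, -0.2034, 0.353]
eef_rot: [3.115, -0.005, 2.787]
ft_force: [1.6, 0.0, -0.6]
finger_gap: 0.281
```

Run:
```python
from st import *
Rt=Rot.from_matrix(np.c_[np.cross(yu,-n),yu,-n]);Rt2=Rot.from_matrix(np.c_[np.cross(-yu,-n),-yu,-n])
pre=home+n*.10-(-n)*0+(-n)*.019
go(pre,Rt);go(pre,Rt2)
im=optics.camera("side");crop(im,290,220,190,150,"pics/v4.png",4)
```

```text
clk 4.375 q [-0.5074  0.1876  1.5363  0.0256  1.4267 -1.727 ] p [ 0.476  -0.2034  0.353 ] F [ 1.6021  0.0486 -0.6171] gap 0.2808066114270204
shift [-0.0533  0.0387  0.1924] turn [ 47.1735 -48.3974  79.6758]
shift [-0.0533  0.0387  0.1924] turn [ 48.585   47.3563 -81.2406]
```

View pics/v4.png

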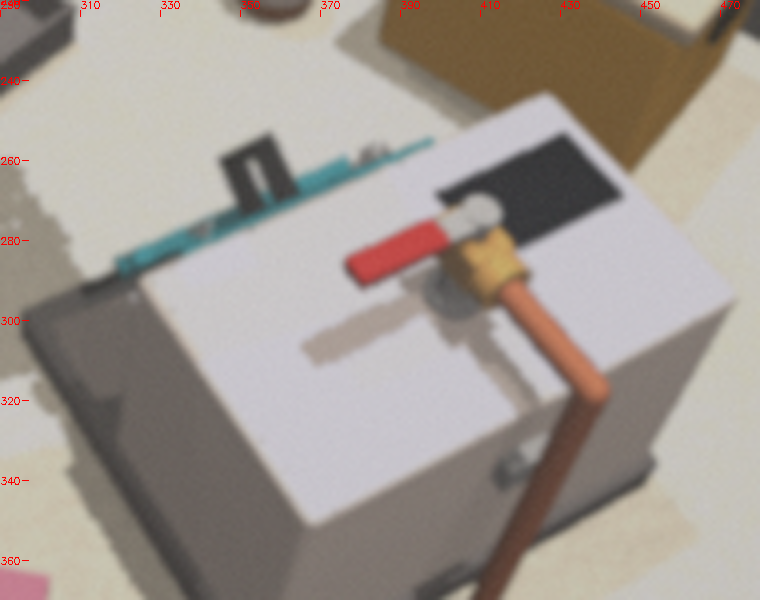

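The lever now runs parallel to the housing front, from crop (355,270) to (480,215), so the valve is shut. Before committing to the sideways wrist pose I'll check that it fits the joint ranges.

Run:
```python
from st import *
q=np.array(s['joints'])
RZ=lambda a:Rot.from_euler('z',a);RY=lambda a:Rot.from_euler('y',a)
for s4 in(1,-1):
    F=RZ(q[0])*RY(q[1]+q[2])*RZ(s4*q[3])*RY(q[4])*RZ(q[5]+np.pi/2);print("err",s4,np.degrees((F.inv()*R).as_rotvec()))
def sol(Rt,q1,q23):
    M=(RZ(q1)*RY(q23)).inv()*Rt*RZ(-np.pi/2)
    e=M.as_euler('ZYZ');return e
for nm,sg in(("+",1),("-",-1)):
    Rt=Rot.from_matrix(np.c_[np.cross(sg*yu,-n),sg*yu,-n])
    for q1 in(-.2,0,.1):
        for q23 in(1.6,1.9,2.2): print(nm,q1,q23,sol(Rt,q1,q23))
```

```text
clk 4.425 q [-0.4974  0.1866  1.539   0.0282  1.4264 -1.7209] p [ 0.4774 -0.1975  0.3524] F [2.1242 3.6487 0.4729] gap 0.3222908225164265
err 1 [-0.  0. -0.]
err -1 [-3.1584 -0.4776  0.4645]
+ -0.2 1.6 [-1.0403  1.6745  0.0941]
+ -0.2 1.9 [-1.0333  1.5209  0.3522]
+ -0.2 2.2 [-1.0662  1.3707  0.6142]
+ 0 1.6 [-1.0146  1.8458  0.1992]
+ 0 1.9 [-0.9654  1.6802  0.4545]
+ 0 2.2 [-0.9596  1.5079  0.7004]
+ 0.1 1.6 [-0.994   1.9301  0.2557]
+ 0.1 1.9 [-0.9248  1.757   0.5105]
+ 0.1 2.2 [-0.9022  1.5728  0.7487]
- -0.2 1.6 [-1.0403  1.6745 -3.0475]
- -0.2 1.9 [-1.0333  1.5209 -2.7894]
- -0.2 2.2 [-1.0662  1.3707 -2.5274]
- 0 1.6 [-1.0146  1.8458 -2.9424]
- 0 1.9 [-0.9654  1.6802 -2.6871]
- 0 2.2 [-0.9596  1.5079 -2.4412]
- 0.1 1.6 [-0.994   1.9301 -2.8859]
- 0.1 1.9 [-0.9248  1.757  -2.6311]
- 0.1 2.2 [-0.9022  1.5728 -2.3929]
```

{"fn": "apply_moves", "kwargs": {
  "series": [
    [-1,0,0.015,0,4.7,-4.8,8.0],
    [-1,0,0.015,0,4.7,-4.8,8.0],
    [-1,0,0.01,0,4.7,-4.8,8.0],
    [-1,0,0.01,0,4.7,-4.8,8.0],
    [-1,0,0,0,4.7,-4.8,8.0]
  ]
}}

```text
clock: 5.05
position: [0.5049, -0.156, 0.3552]
eef_rot: [-2.914, 0.519, 2.113]
ft_force: [-0.3, 0.9, 0.2]
finger_gap: 0.859
```

Run:
```python
from st import *
Rt=Rot.from_matrix(np.c_[np.cross(yu,-n),yu,-n])
go(home+n*.081,Rt);print(n)
```

```text
clk 5.05 q [-0.1131  0.1526  1.6745 -0.5833  1.2387 -0.4207] p [ 0.5049 -0.156   0.3552] F [-0.2928  0.8781  0.2164] gap 0.8592408473651811
shift [0.0619 0.0596 0.1789] turn [ 23.5717 -23.7494  38.68  ]
[0.2862 0.8174 0.5   ]
```

{"fn": "apply_moves", "kwargs": {
  "series": [
    [-1,0.006,0.006,0.01,4.7,-4.7,7.7],
    [-1,0.006,0.006,0.01,4.7,-4.7,7.7],
    [-1,0.006,0.006,0.01,4.7,-4.7,7.7],
    [-1,0.006,0.006,0.01,4.7,-4.7,7.7],
    [-1,0,0,0,4.7,-4.7,7.7]
  ]
}}

```text
clock: 5.68
position: [0.5232, -0.1614, 0.3107]
eef_rot: [3.093, 1.06, 1.173]
ft_force: [-0.2, 0.5, -0.7]
finger_gap: 1.001
```

Run:
```python
from st import *
Rt=Rot.from_matrix(np.c_[np.cross(yu,-n),yu,-n])
go(home+n*.081,Rt);print(n)
```

```text
clk 5.675 q [ 0.0335  0.5076  1.5434 -0.9497  1.6292  0.6251] p [ 0.5232 -0.1614  0.3107] F [-0.2164  0.4626 -0.6927] gap 1.0010253411963919
shift [0.1248 0.0192 0.0836] turn [-0.2547  0.7763 -1.7048]
[0.2862 0.8174 0.5   ]
```

{"fn": "apply_moves", "kwargs": {
  "series": [
    [-1,0.045,0.01,0.015,0,0.8,-1.7],
    [-1,0.045,0.009,0.02,0,0,0],
    [-1,0.035,0,0.03,0,0,0],
    [-1,0,0,0.018,0,0,0],
    [-1,0,0,0,0,0,0]
  ]
}}

```text
clock: 6.3
position: [0.5425, -0.1802, 0.1598]
eef_rot: [3.132, 1.05, 1.219]
ft_force: [-0.3, 0.3, 0.0]
finger_gap: 0.998
```

Run:
```python
from st import *
Rt=Rot.from_matrix(np.c_[np.cross(yu,-n),yu,-n])
go(home+n*.081,Rt);go(home-n*.019,Rt)
for nm,b in(("top",(330,140,170,140)),("side",(270,200,190,150))): crop(optics.camera(nm),*b,f"pics/g1{nm}.png")
```

```text
clk 6.3 q [ 0.0003  0.7309  1.5742 -0.9669  1.4525  0.7949] p [ 0.5425 -0.1802  0.1598] F [-0.3181  0.2672  0.0248] gap 0.9983798336483066
shift [-0.002  -0.0019  0.0001] turn [-0.2028  0.1546 -0.4399]
shift [-0.0017 -0.0015  0.1001] turn [-0.2028  0.1546 -0.4399]
```

View pics/g1top.png

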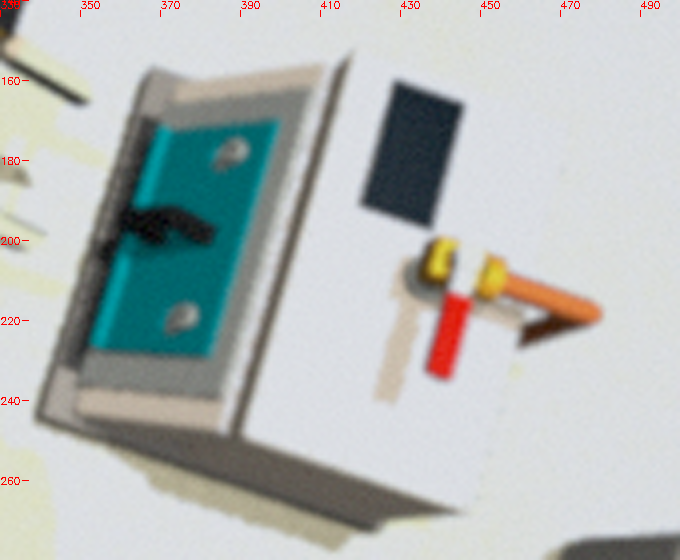

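View pics/g1side.png

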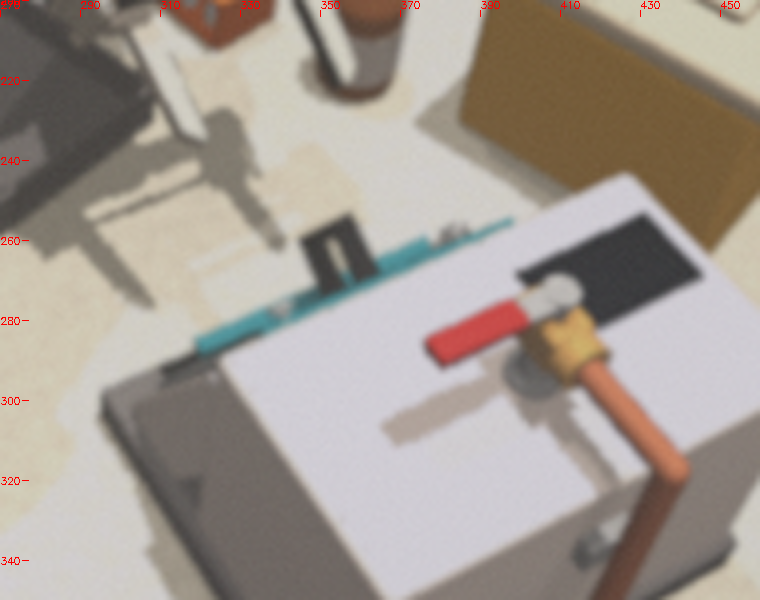

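The valve is clearly shut in the top view too, with the red tip at crop (438,375) pointing to the robot. The gripper is now square in front of the handle, so I'll advance onto it.

{"fn": "apply_moves", "kwargs": {
  "series": [
    [-1,-0.002,-0.0015,0.04,-0.2,0.1,-0.4],
    [-1,0,0,0.035,0,0,0],
    [-1,0,0,0.02,0,0,0],
    [-1,0,0,0.004,0,0,0]
  ]
}}

```text
clock: 6.9
position: [0.5164, -0.2621, 0.1185]
eef_rot: [3.113, 1.045, 1.212]
ft_force: [0.5, -0.1, 0.5]
finger_gap: 0.997
```

Run:
```python
from st import *
Rt=Rot.from_matrix(np.c_[np.cross(yu,-n),yu,-n])
go(home-n*.019,Rt)
for nm,b in(("top",(330,140,150,130)),("side",(270,200,150,130))): crop(optics.camera(nm),*b,f"pics/g2{nm}.png")
```

```text
clk 6.9 q [-0.1366  0.7555  1.6653 -1.0808  1.2982  0.8489] p [ 0.5164 -0.2621  0.1185] F [ 0.4748 -0.0523  0.4711] gap 0.9966642114024745
shift [ 0.0052 -0.0045  0.005 ] turn [ 0.5465 -0.0971 -0.6284]
```

View pics/g2top.png

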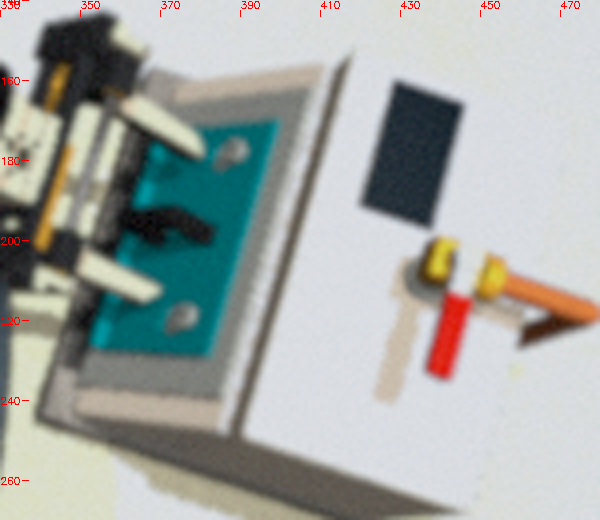

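View pics/g2side.png

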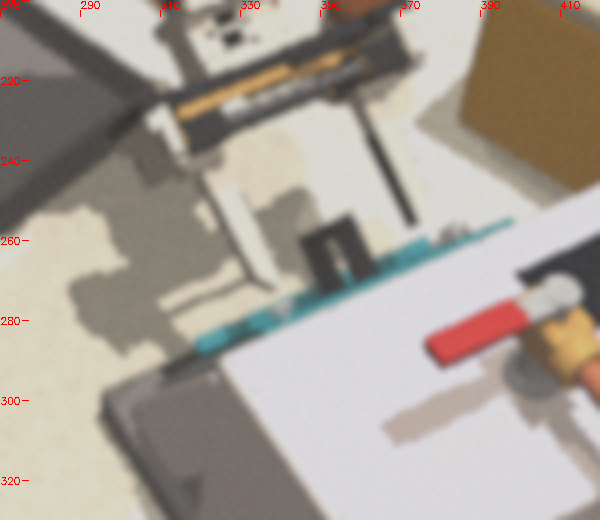

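Run:
```python
from st import *
for nm,o in(("top",(330,140)),("side",(270,200))):
    q=lambda X:((proj(nm,X)-o+.5)*4-.5)
    p=s['position'];y=R.apply([0,1,0])
    print(nm,"tcp",q(p),"tips",q(p+.0465*y),q(p-.0465*y),"outer",q(p+.064*y),q(p-.064*y))
    print("handle outer corners",[q(gp(a*.03,b*.007,.045))[0].round() for a,b in((-1,-1),(1,-1),(1,1),(-1,1))])
```

```text
clk 7.0 q [-0.1354  0.7554  1.6648 -1.0804  1.2985  0.8488] p [ 0.5169 -0.2615  0.1186] F [-0.078   0.3706  0.6062] gap 0.999178390015292
top tcp [[172.5351 219.0284]] tips [[191.8546 156.373 ]] [[152.8097 282.5988]] outer [[199.0182 133.0396]] [[145.2834 306.7498]]
handle outer corners [array([116., 225.]), array([173., 224.]), array([179., 204.]), array([121., 207.])]
side tcp [[348.914  254.6121]] tips [[413.6893 225.2471]] [[282.1002 284.7708]] outer [[437.5447 214.4009]] [[256.4225 296.3265]]
handle outer corners [array([298., 244.]), array([336., 225.]), array([356., 216.]), array([317., 236.])]
```

Comparing seen fingertips with their projections suggests about a 3 mm sideways camera bias, so I'll make only a small lateral correction, then close on the handle.

{"fn": "apply_moves", "kwargs": {
  "series": [
    [-1,0.005,-0.002,0.005,0.5,0,-0.6],
    [1,0,0,0,0,0,0],
    [1,0,0,0,0,0,0],
    [1,0,0,0,0,0,0],
    [1,0,0,0,0,0,0]
  ],
  "squeeze": 45
}}

```text
clock: 7.62
position: [0.5159, -0.2609, 0.1123]
eef_rot: [3.138, 1.045, 1.234]
ft_force: [-0.0, -0.0, 0.3]
finger_gap: 0.619
```

{"fn": "apply_moves", "kwargs": {
  "series": [
    [1,0,0,0,0,0,0],
    [1,0,0,0,0,0,0],
    [1,0,0,0,0,0,0]
  ]
}}

```text
clock: 8.0
position: [0.5159, -0.2609, 0.1124]
eef_rot: [3.137, 1.045, 1.234]
ft_force: [-0.1, -0.0, 0.2]
finger_gap: 0.294
```

Run:
```python
from st import *
Rt=Rot.from_matrix(np.c_[np.cross(yu,-n),yu,-n])
go(home-n*.019,Rt);print(R.as_matrix())
for nm,b in(("top",(330,140,150,130)),("side",(270,200,150,130))): crop(optics.camera(nm),*b,f"pics/g3{nm}.png")
```

```text
clk 8.0 q [-0.1353  0.7666  1.6628 -1.0775  1.2982  0.8451] p [ 0.5159 -0.2609  0.1124] F [-0.0751 -0.029   0.203 ] gap 0.29360785817061513
shift [-0.0005 -0.0035  0.0028] turn [ 0.2279 -0.1188 -0.0068]
[[ 0.166   0.9449 -0.2821]
 [ 0.4736 -0.3273 -0.8177]
 [-0.865   0.0021 -0.5018]]
```

View pics/g3top.png

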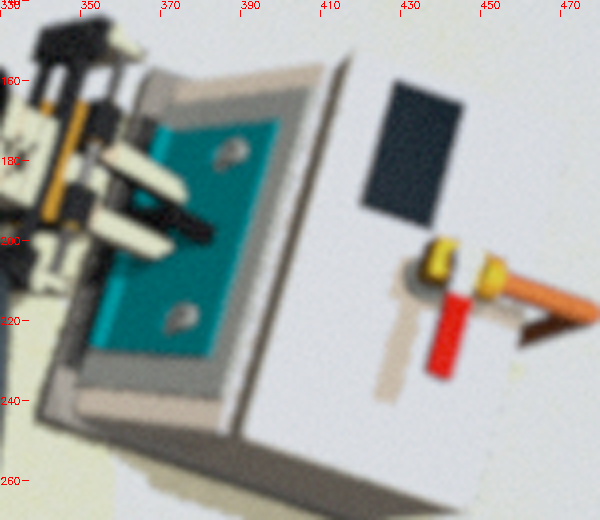

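View pics/g3side.png

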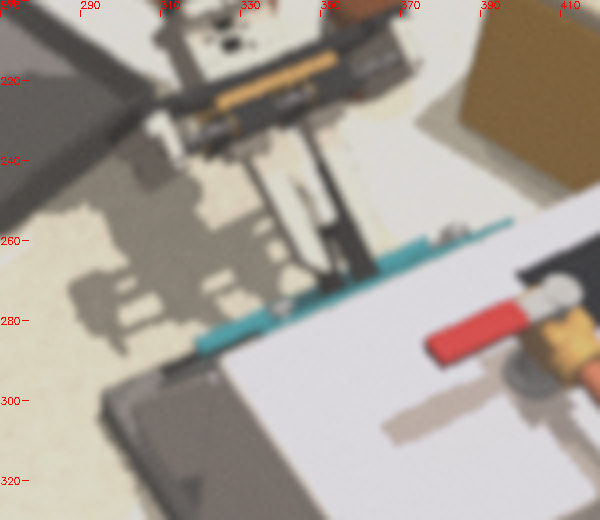

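The handle sits between the fingers at crop (175,215) in the top view, and they are still closing.

{"fn": "apply_moves", "kwargs": {
  "series": [
    [1,0,0,0.001,0,0,0],
    [1,0,0,0,0,0,0],
    [1,0,0,0,0,0,0]
  ]
}}

```text
clock: 8.48
position: [0.514, -0.2606, 0.1122]
eef_rot: [-3.141, 1.046, 1.235]
ft_force: [-0.7, 0.6, -0.2]
finger_gap: 0.144
```

Gripped: the 13.4 mm gap fits the 14 mm bar. I'll lift along the slope, which is tool -x.

{"fn": "apply_moves", "kwargs": {
  "series": [
    [1,-0.01,0,0,0,0,0],
    [1,-0.007,0,0,0,0,0],
    [1,0,0,0,0,0,0]
  ]
}}

```text
clock: 8.85
position: [0.5114, -0.2691, 0.1275]
eef_rot: [3.141, 1.045, 1.235]
ft_force: [-0.2, 2.0, 0.3]
finger_gap: 0.145
```

Run:
```python
from st import *
p0=np.array([.514,-.2606,.1122]);d=np.array(s['position'])-p0
print("up",d@u,"out",d@n,"side",d@yu, s['moment'])
```

```text
clk 8.85 q [-0.1505  0.7371  1.6717 -1.0801  1.301   0.8202] p [ 0.5114 -0.2691  0.1275] F [-0.2415  1.9786  0.2807] gap 0.1451637295918996
up 0.01775234090492738 out -6.0237358882198576e-05 side 0.0003593133736784391 [ 0.4187 -0.076  -0.0631]
```

{"fn": "apply_moves", "kwargs": {
  "series": [
    [1,-0.001,0,0,0,0,0],
    [1,0,0,0,0,0,0]
  ]
}}

```text
clock: 9.1
position: [0.5112, -0.2696, 0.1285]
eef_rot: [3.141, 1.045, 1.234]
ft_force: [0.4, 2.3, -1.1]
finger_gap: 0.149
```

Run:
```python
from st import *
p0=np.array([.514,-.2606,.1122]);d=np.array(s['position'])-p0
print("up",d@u,"out",d@n,"side",d@yu, s['moment'])
for nm,b in(("top",(330,140,150,130)),("side",(270,200,150,130))): crop(optics.camera(nm),*b,f"pics/g4{nm}.png")
```

```text
clk 9.1 q [-0.1514  0.7353  1.672  -1.0803  1.301   0.8187] p [ 0.5112 -0.2696  0.1285] F [ 0.4137  2.3325 -1.0992] gap 0.14892899063414433
up 0.01880817120374291 out -5.6529070458570876e-05 side 0.00037938433478516175 [ 0.4657 -0.056  -0.0548]
```

View pics/g4top.png

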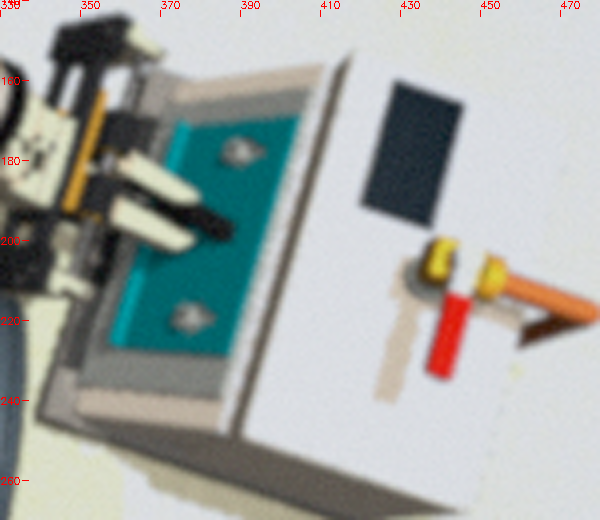

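The guard rose with the hand and the round keyhole parts now frame the screw heads at crop (240,152) and (192,317). Pulling straight out.

{"fn": "apply_moves", "kwargs": {
  "series": [
    [1,0,0,-0.006,0,0,0],
    [1,0,0,-0.008,0,0,0],
    [1,0,0,-0.01,0,0,0]
  ]
}}

```text
clock: 9.57
position: [0.518, -0.2491, 0.1405]
eef_rot: [-3.139, 1.045, 1.236]
ft_force: [0.3, -0.8, -1.7]
finger_gap: 0.148
```

Run:
```python
from st import *
p0=np.array([.514,-.2606,.1122]);d=np.array(s['position'])-p0
print("up",d@u,"out",d@n,"side",d@yu, s['moment'])
for nm,b in(("top",(310,140,150,130)),): crop(optics.camera(nm),*b,f"pics/g5{nm}.png")
```

```text
clk 9.575 q [-0.1156  0.723   1.6544 -1.0494  1.3378  0.8026] p [ 0.518  -0.2491  0.1405] F [ 0.3354 -0.8078 -1.705 ] gap 0.1482891905291953
up 0.01843994333724055 out 0.024729373621389456 side -6.970097391640787e-05 [ 0.6793 -0.1676  0.0567]
```

View pics/g5top.png

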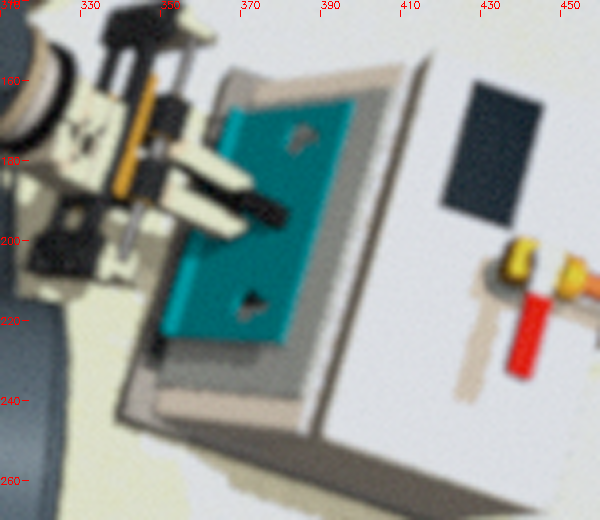

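The guard is free; both keyholes are empty at crop (302,135) and (250,305). I'll move out, then turn the tool down.

{"fn": "apply_moves", "kwargs": {
  "series": [
    [1,0,0,-0.03,0,0,0],
    [1,0,0,-0.04,0,0,0],
    [1,-0.015,0,-0.045,0,0,0],
    [1,-0.015,0,-0.04,0,0,0]
  ]
}}

```text
clock: 10.12
position: [0.5578, -0.1324, 0.2464]
eef_rot: [-3.132, 1.045, 1.242]
ft_force: [0.9, -1.4, -2.4]
finger_gap: 0.142
```

```bash
cat > tray.py <<'E'
from st import *
a=np.radians(-1.8);jx=np.array([np.cos(a),np.sin(a),0]);dn=np.array([0,0,-1.])
Rd=Rot.from_matrix(np.c_[np.cross(jx,dn),jx,dn]);tc=np.array([.4928,.044,0])
E
python3 - <<'E'
from tray import *
go(tc+[0,0,.18],Rd);go(tc+[0,0,.026],Rd)
E
```

```text
clk 10.125 q [ 0.0739  0.6404  1.4809 -0.9146  1.6044  0.6692] p [ 0.5578 -0.1324  0.2464] F [ 0.8815 -1.4225 -2.4265] gap 0.14225212741877938
shift [ 0.1307 -0.1194 -0.0918] turn [ -9.385   59.3336 -15.7321]
shift [ 0.2639 -0.1187 -0.0145] turn [ -9.385   59.3336 -15.7321]
```

{"fn": "apply_moves", "kwargs": {
  "series": [
    [1,0.012,-0.012,-0.022,-1.5,9.7,-2.6],
    [1,0.017,-0.012,-0.02,-1.5,9.7,-2.6],
    [1,0.021,-0.012,-0.016,-1.5,9.7,-2.6],
    [1,0.025,-0.012,-0.01,-1.5,9.7,-2.6],
    [1,0.028,-0.01,-0.004,-1.5,9.7,-2.6]
  ]
}}

```text
clock: 10.75
position: [0.5322, 0.0182, 0.2414]
eef_rot: [-3.12, 0.164, 1.505]
ft_force: [-0.3, -0.1, -2.8]
finger_gap: 0.144
```

Run:
```python
from tray import *
go(tc+[0,0,.14],Rd);go(tc+[0,0,.026],Rd)
```

```text
clk 10.75 q [ 0.0306  0.322   1.6432 -0.1718  1.2185  0.1613] p [0.5322 0.0182 0.2414] F [-0.3136 -0.1003 -2.8097] gap 0.14399114624177087
shift [ 0.0394 -0.039   0.0971] turn [-1.3697  9.3774 -2.085 ]
shift [ 0.058  -0.0366  0.2095] turn [-1.3697  9.3774 -2.085 ]
```

{"fn": "apply_moves", "kwargs": {
  "series": [
    [1,0.02,-0.02,0.02,-1.4,9.4,-2.1],
    [1,0.006,-0.018,0.02,0,0,0],
    [1,0,0,0.03,0,0,0],
    [1,0,0,0.01,0,0,0],
    [1,0,0,0,0,0,0]
  ]
}}

```text
clock: 11.38
position: [0.4937, 0.0446, 0.1596]
eef_rot: [3.137, -0.007, 1.543]
ft_force: [-0.2, -0.1, -1.5]
finger_gap: 0.147
```

Run:
```python
from tray import *
go(tc+[0,0,.026],Rd)
for nm,b in(("top",(200,150,150,120)),("side",(190,160,150,140))): crop(optics.camera(nm),*b,f"pics/t1{nm}.png")
```

```text
clk 11.375 q [-0.0076  0.3252  1.853   0.0084  0.9585  0.0152] p [0.4937 0.0446 0.1596] F [-0.2478 -0.1319 -1.534 ] gap 0.1471328386856322
shift [-0.0016 -0.0015  0.1336] turn [ 0.2719 -0.3999  0.2146]
```

View pics/t1top.png

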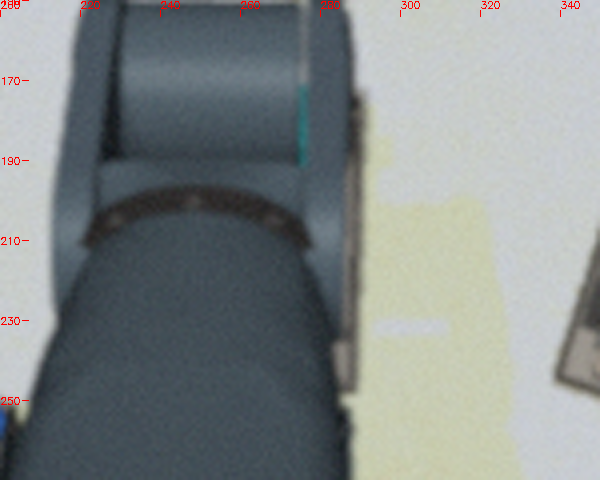

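View pics/t1side.png

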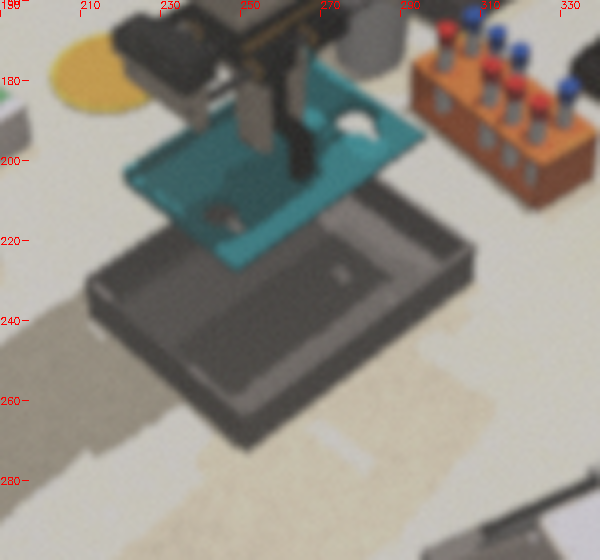

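The guard hangs level over the tray: its corners are at (125,175) and (425,135) in the side crop, with the tray below. Lowering.

{"fn": "apply_moves", "kwargs": {
  "series": [
    [1,-0.002,-0.001,0.035,0,-0.4,0],
    [1,0,0,0.035,0,0,0],
    [1,0,0,0.03,0,0,0],
    [1,0,0,0.008,0,0,0],
    [1,0,0,0,0,0,0]
  ]
}}

```text
clock: 12.1
position: [0.4989, 0.0429, 0.0548]
eef_rot: [3.125, 0.0, 1.544]
ft_force: [0.2, 0.7, -1.6]
finger_gap: 0.145
```

Run:
```python
from tray import *
go(tc+[0,0,.026],Rd)
for nm,b in(("side",(190,160,150,140)),): crop(optics.camera(nm),*b,f"pics/t2{nm}.png")
```

```text
clk 12.1 q [-0.0069  0.4997  1.9148 -0.0008  0.711   0.0208] p [0.4989 0.0429 0.0548] F [ 0.155   0.6959 -1.5918] gap 0.14494659409518856
shift [ 0.0009 -0.0066  0.0287] turn [0.9234 0.0074 0.2463]
```

View pics/t2side.png

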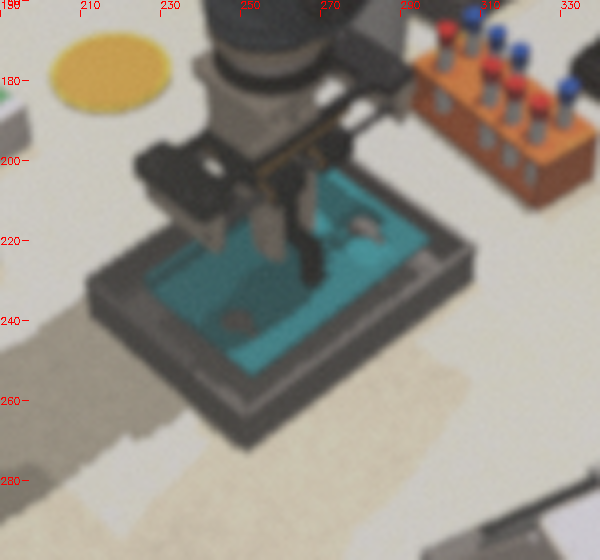

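{"fn": "apply_moves", "kwargs": {
  "series": [
    [1,0,-0.006,0.008,0.9,0,0.2],
    [1,0,0,0.01,0,0,0],
    [1,0,0,0.004,0,0,0],
    [1,0,0,0,0,0,0]
  ]
}}

```text
clock: 12.65
position: [0.494, 0.0431, 0.0335]
eef_rot: [3.138, 0.0, 1.54]
ft_force: [-0.3, -0.2, -2.2]
finger_gap: 0.143
```

Run:
```python
from tray import *
go(tc+[0,0,.026],Rd);print(s['moment'])
for nm,b in(("side",(190,160,150,140)),): crop(optics.camera(nm),*b,f"pics/t3{nm}.png")
```

```text
clk 12.65 q [-0.0068  0.5375  1.9249 -0.0002  0.6759  0.0242] p [0.494  0.0431 0.0335] F [-0.3118 -0.2461 -2.235 ] gap 0.14322647120584092
shift [ 0.0009 -0.0013  0.0075] turn [0.1834 0.0029 0.0307]
[-0.0349  0.0201 -0.0254]
```

View pics/t3side.png

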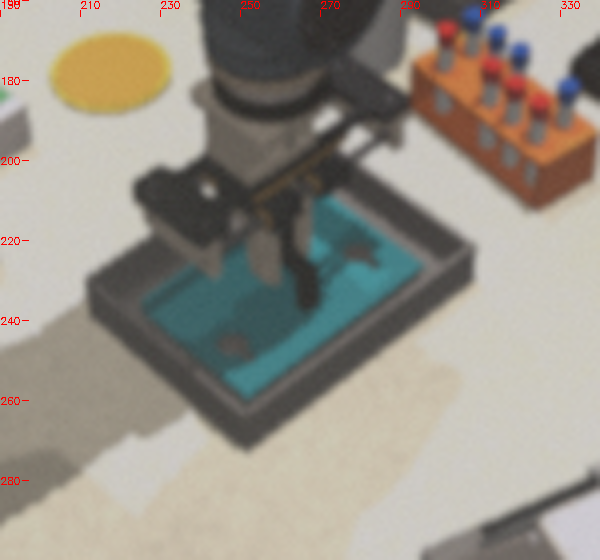

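{"fn": "apply_moves", "kwargs": {
  "series": [
    [1,0,0,0.003,0,0,0],
    [1,0,0,0.002,0,0,0],
    [1,0,0,0,0,0,0]
  ]
}}

```text
clock: 13.08
position: [0.4944, 0.0431, 0.0286]
eef_rot: [3.138, 0.0, 1.54]
ft_force: [-0.5, -0.3, -2.1]
finger_gap: 0.144
```

{"fn": "apply_moves", "kwargs": {
  "series": [
    [1,0,0,0.002,0,0,0],
    [1,0,0,0,0,0,0]
  ]
}}

```text
clock: 13.32
position: [0.4944, 0.0431, 0.0265]
eef_rot: [3.137, 0.0, 1.54]
ft_force: [-0.2, 0.4, -1.4]
finger_gap: 0.142
```

{"fn": "apply_moves", "kwargs": {
  "series": [
    [1,0,0,0.0015,0,0,0],
    [1,0,0,0,0,0,0]
  ]
}}

```text
clock: 13.58
position: [0.4945, 0.0431, 0.025]
eef_rot: [3.137, 0.0, 1.54]
ft_force: [1.0, -0.6, -1.1]
finger_gap: 0.145
```

{"fn": "apply_moves", "kwargs": {
  "series": [
    [1,0,0,0.0015,0,0,0],
    [1,0,0,0,0,0,0]
  ]
}}

```text
clock: 13.82
position: [0.4947, 0.0431, 0.0247]
eef_rot: [3.137, 0.0, 1.54]
ft_force: [0.1, 0.0, -1.8]
finger_gap: 0.148
```

{"fn": "apply_moves", "kwargs": {
  "series": [
    [1,0,0,0.0015,0,0,0],
    [1,0,0,0,0,0,0]
  ]
}}

```text
clock: 14.08
position: [0.4949, 0.0431, 0.0247]
eef_rot: [3.137, 0.0, 1.54]
ft_force: [-0.7, 0.1, -1.0]
finger_gap: 0.144
```

{"fn": "apply_moves", "kwargs": {
  "series": [
    [1,0,0,0.002,0,0,0],
    [1,0,0,0,0,0,0]
  ]
}}

```text
clock: 14.32
position: [0.4951, 0.0431, 0.0247]
eef_rot: [3.136, 0.0, 1.54]
ft_force: [-0.2, 0.4, -0.3]
finger_gap: 0.142
```

Run:
```python
from tray import *
print(s['moment'],s['tau'])
for nm,b in(("side",(200,170,120,100)),): crop(optics.camera(nm),*b,f"pics/t4{nm}.png",6)
```

```text
clk 14.325 q [-0.0067  0.5549  1.9258 -0.0004  0.6558  0.0242] p [0.4951 0.0431 0.0247] F [-0.2214  0.4076 -0.3077] gap 0.1423765227731402
[-0.1014  0.2881 -0.0031] [ -0.0322 -51.5259 -18.67     0.0285  -0.1454   0.0056]
```

View pics/t4side.png

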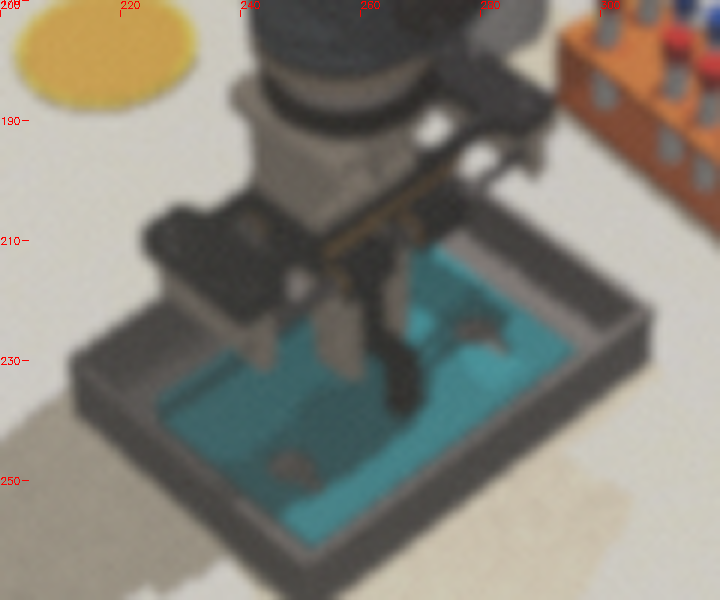

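The guard lies flat on the tray floor: the lowering has stalled at z=0.0247 and its weight has left the wrist. Releasing and rising.

{"fn": "apply_moves", "kwargs": {
  "series": [
    [0.5,0,0,0,0,0,0],
    [0.3,0,0,0,0,0,0],
    [0.3,0,0,0,0,0,0],
    [0.3,0,0,-0.02,0,0,0],
    [0,0,0,-0.04,0,0,0]
  ]
}}

```text
clock: 15.0
position: [0.4935, 0.0431, 0.0829]
eef_rot: [3.141, 0.0, 1.54]
ft_force: [0.2, -0.2, 0.2]
finger_gap: 0.42
```

{"fn": "apply_moves", "kwargs": {
  "series": [
    [-1,0,0,-0.06,0,0,0],
    [-1,0.03,0.01,-0.05,0,0,0],
    [-1,0.05,0.01,-0.02,0,0,0],
    [-1,0.055,0.01,0,0,0,0],
    [-1,0.055,0.01,0,0,0,0]
  ]
}}

```text
clock: 15.62
position: [0.5416, 0.2345, 0.2209]
eef_rot: [3.135, -0.001, 1.534]
ft_force: [1.4, 0.1, -0.3]
finger_gap: 0.942
```

Run:
```python
from tray import *
for nm,b in(("top",(120,140,190,140)),("side",(155,140,190,140))): crop(optics.camera(nm),*b,f"pics/t5{nm}.png",4)
```

```text
clk 15.625 q [ 0.3302  0.4183  1.5462 -0.0011  1.1709  0.367 ] p [0.5416 0.2345 0.2209] F [ 1.3688  0.0602 -0.3454] gap 0.9416256821631374
```

View pics/t5top.png

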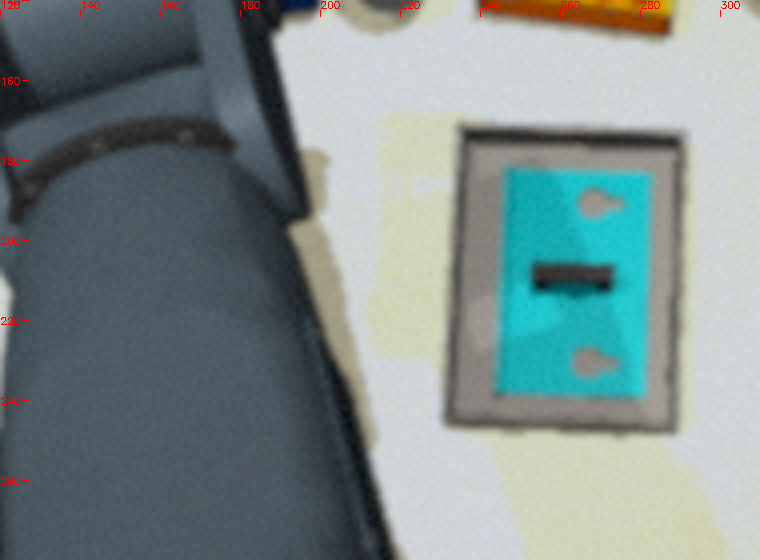

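View pics/t5side.png

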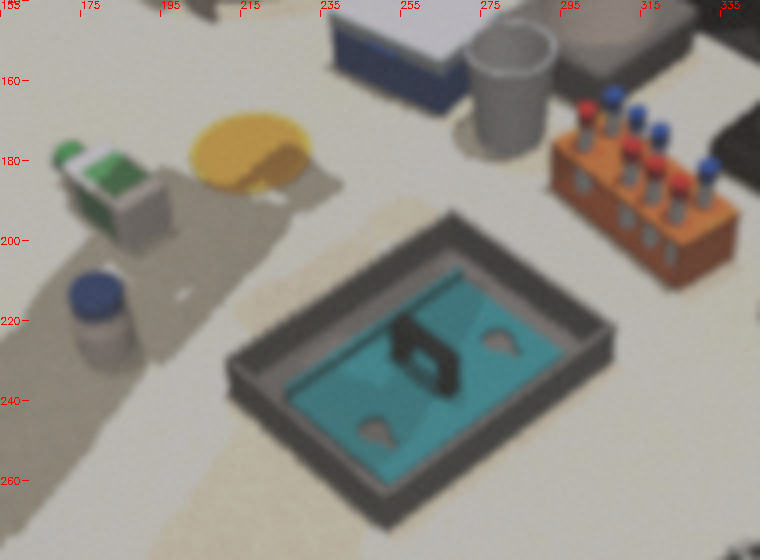

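The guard lies flat in the tray, handle up at crop (572,278) in the top view. For the bottle I'll fit the arm's kinematics from the logged poses and check whether a 45° tilted grasp and upright placing are reachable.

```bash
cat > kin.py <<'E'
from st import *
D=[([1.1314,.3512,1.6524,0,1.1391,-.0846],[.1909,.5155,.2181]),([-.6483,.3484,1.377,-.0016,1.4133,-1.8683],[.5009,-.3216,.3315]),
([-.6899,.4922,1.3757,-.0014,1.2691,-1.9067],[.5216,-.3707,.2435]),([-.7589,.3333,1.616,.0007,1.1913,-1.9802],[.4323,-.3456,.242]),
([-.4974,.1866,1.539,.0282,1.4264,-1.7209],[.4774,-.1975,.3524]),([-.1131,.1526,1.6745,-.5833,1.2387,-.4207],[.5049,-.156,.3552]),
([.0335,.5076,1.5434,-.9497,1.6292,.6251],[.5232,-.1614,.3107]),([.0003,.7309,1.5742,-.9669,1.4525,.7949],[.5425,-.1802,.1598]),
([-.1366,.7555,1.6653,-1.0808,1.2982,.8489],[.5164,-.2621,.1185]),([.0739,.6404,1.4809,-.9146,1.6044,.6692],[.5578,-.1324,.2464]),
([.0306,.322,1.6432,-.1718,1.2185,.1613],[.5322,.0182,.2414]),([-.0067,.5549,1.9258,-.0004,.6558,.0242],[.4951,.0431,.0247]),([.3302,.4183,1.5462,-.0011,1.1709,.367],[.5416,.2345,.2209])]
RZ=lambda a:Rot.from_euler('z',a);RY=lambda a:Rot.from_euler('y',a)
def fk(q,P):
    a,b,h,a2,L1,a3,L2,d6=P
    Rr=RZ(q[0])*RY(q[1]+q[2])*RZ(q[3])*RY(q[4])*RZ(q[5]+np.pi/2)
    return RZ(q[0]).apply(np.array([a,b,h])+RY(q[1]).apply([a2,0,L1])+RY(q[1]+q[2]).apply([a3,0,L2]))+Rr.apply([0,0,d6]),Rr
ft=least_squares(lambda P:np.concatenate([fk(q,P)[0]-p for q,p in D]),[0,.05,.15,0,.4,0,.4,.25],x_scale=.1)
P_=ft.x
lo=np.array([-2.75,-.79,.01,-1.57,.07,-2.87]);hi=np.array([2.75,2.1,2.65,4.71,3.14,2.87])
def ik(p,Rt,q0):
    f=lambda q:np.r_[(fk(q,P_)[0]-p)*10,(fk(q,P_)[1].inv()*Rt).as_rotvec()]
    o=least_squares(f,np.clip(q0,lo+.001,hi-.001),bounds=(lo,hi));return o.x,np.abs(o.fun).max()
E
python3 - <<'E'
from kin import *
print(P_,np.abs(ft.fun).max())
q=np.array(s['joints'])
def Rtilt(deg,yw=0): # deg about world x from down; yw jaw yaw
    d=np.radians(deg);jx=np.array([1.,0,0]);z=np.array([0,np.sin(d),-np.cos(d)]);return RZ(np.radians(yw))*Rot.from_matrix(np.c_[np.cross(jx,z),jx,z])
bc=np.array([.4505,.346,.030]);mc=np.array([.5695,.320,.049+.003])
for a in(-30,-45,-50):
    Rt=Rtilt(a);z=Rt.apply([0,0,1])
    for p in(bc-z*.08,bc+z*.019,bc+z*.019+[0,0,.12]):
        qq,e=ik(p,Rt,q);print(a,qq,e)
for a in(-20,0,20,40,45,60):
    Rt=Rtilt(a);z=Rt.apply([0,0,1]);p=mc+z*.019
    qq,e=ik(p,Rt,q);print("place",a,qq,e)
E
```

```text
clk 15.725 q [ 0.3338  0.4206  1.5443 -0.0002  1.1704  0.3663] p [0.5416 0.237  0.2203] F [-0.6891 -0.8579  0.633 ] gap 0.9906732635141604
[0.     0.0465 0.2587 0.     0.4872 0.0406 0.4377 0.2775] 6.553033034917277e-05
-30 [ 0.7941  0.7749  1.3565 -0.3628  1.4117  0.9258] 2.220446049250313e-15
-30 [ 0.7411  0.8398  1.4876 -0.4046  1.2143  0.9613] 7.00428604005765e-11
-30 [ 0.7411  0.6717  1.4567 -0.3838  1.3981  0.8822] 3.2968072716244023e-12
-45 [ 0.8637  0.9439  1.1717 -0.4795  1.6642  0.9789] 2.1246598924662408e-10
-45 [ 0.7982  0.9575  1.357  -0.5194  1.4646  1.0279] 3.83026943495679e-15
-45 [ 0.7982  0.7885  1.349  -0.5168  1.6184  0.9403] 7.042089134046137e-11
-50 [ 0.8816  1.0034  1.1096 -0.5175  1.7464  0.9846] 1.6653345369377348e-15
-50 [ 0.8133  0.9994  1.3141 -0.5545  1.5461  1.0399] 4.1300296516055823e-14
-50 [ 0.8133  0.8289  1.3156 -0.5587  1.6897  0.9506] 2.683869793074223e-10
place -20 [ 0.5558  0.8479  1.3387 -0.3219  1.1642  0.7151] 1.2916706593202318e-10
place 0 [ 0.4407  0.7536  1.4863 -0.      0.9017  0.4407] 2.220446049250313e-15
place 20 [ 0.3105  0.7217  1.6037  0.4883  0.7673 -0.0362] 1.8735013540549517e-15
place 40 [ 0.1849  0.763   1.6775  1.0021  0.8478 -0.5633] 1.1102230246251565e-15
place 45 [ 0.1569  0.7847  1.6879  1.1041  0.8979 -0.6709] 7.771561172376096e-15
place 60 [ 0.0866  0.8732  1.6978  1.3353  1.0914 -0.9192] 7.39353023249123e-11
```

The fit is good to 0.1 mm, and the whole sequence is within the joint ranges with smooth joint paths. I'll tilt and go above the bottle.

{"fn": "apply_moves", "kwargs": {
  "series": [
    [-0.5,0.03,-0.015,0,0,-9,0],
    [-0.5,0.03,-0.015,0,0,-9,0],
    [-0.5,0.03,-0.015,-0.01,0,-9,0],
    [-0.5,0.03,-0.015,-0.02,0,-9,0],
    [-0.5,0.02,-0.015,-0.02,0,-9,0]
  ]
}}

```text
clock: 16.35
position: [0.4726, 0.3941, 0.2247]
eef_rot: [3.123, 0.807, 1.517]
ft_force: [0.5, -0.3, 0.4]
finger_gap: 0.75
```

```bash
cat > bot.py <<'E'
from kin import *
def Rtilt(deg,yw=0):
    d=np.radians(deg);jx=np.array([1.,0,0]);z=np.array([0,np.sin(d),-np.cos(d)]);return RZ(np.radians(yw))*Rot.from_matrix(np.c_[np.cross(jx,z),jx,z])
bc=np.array([.4505,.346,.030]);Rb=Rtilt(-45);zb=Rb.apply([0,0,1])
E
python3 - <<'E'
from bot import *
go(bc-zb*.08,Rb);go(bc+zb*.019,Rb)
for nm,b in(("top",(110,140,150,120)),("side",(140,130,150,120))): crop(optics.camera(nm),*b,f"pics/b1{nm}.png",5)
S4=lambda *p:C(155,140,p)
print(onz("side",S4((128,158),),.046))
E
```

```text
clk 16.35 q [ 0.8323  0.8234  1.0597 -0.5178  1.8842  0.8778] p [0.4726 0.3941 0.2247] F [ 0.5365 -0.295   0.3641] gap 0.7504962074557139
shift [ 0.1047 -0.0242  0.0899] turn [-1.1389  1.2295 -2.1405]
shift [ 0.1069 -0.0223  0.1889] turn [-1.1389  1.2295 -2.1405]
[[0.469  0.3431 0.046 ]]
```

View pics/b1side.png

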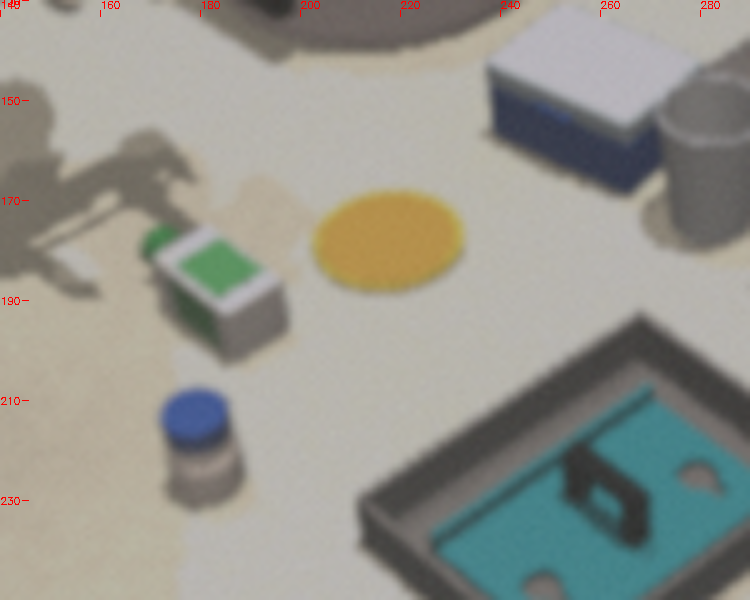

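{"fn": "apply_moves", "kwargs": {
  "series": [
    [-0.5,0.035,-0.012,0.03,-1.1,1.2,-2.1],
    [-0.5,0.035,-0.012,0.03,0,0,0],
    [-0.5,0.03,0,0.03,0,0,0],
    [-0.5,0,0,0,0,0,0]
  ]
}}

```text
clock: 16.95
position: [0.4476, 0.4, 0.0827]
eef_rot: [-3.133, 0.784, 1.58]
ft_force: [0.9, 0.2, -0.0]
finger_gap: 0.75
```

Run:
```python
from bot import *
go(bc-zb*.08,Rb);go(bc+zb*.019,Rb)
for nm,b in(("top",(110,140,150,120)),("side",(140,130,150,120))): crop(optics.camera(nm),*b,f"pics/b2{nm}.png",5)
```

```text
clk 16.95 q [ 0.8635  0.9422  1.1855 -0.4762  1.6534  0.978 ] p [0.4476 0.4    0.0827] F [ 0.8828  0.2155 -0.049 ] gap 0.749547140400355
shift [-0.0009  0.0029 -0.0045] turn [-0.1394 -0.0988  0.3722]
shift [-0.0011  0.0031  0.0945] turn [-0.1394 -0.0988  0.3722]
```

View pics/b2side.png

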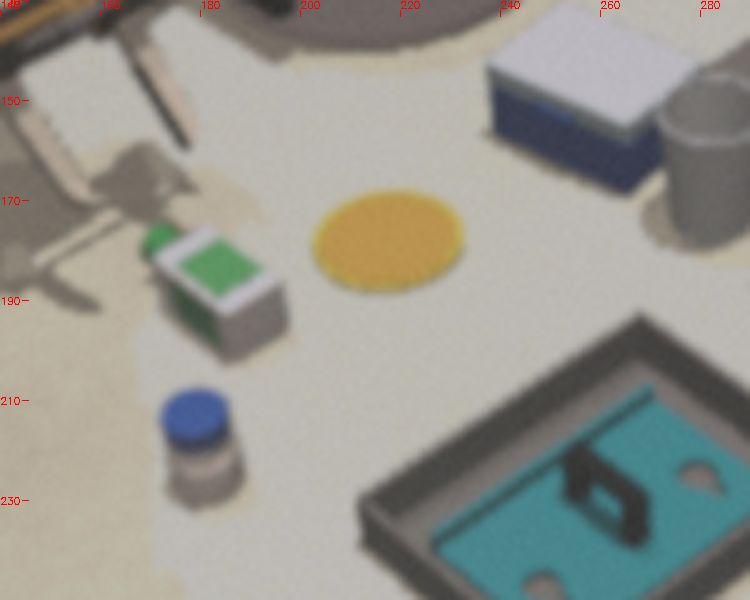

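View pics/b2top.png

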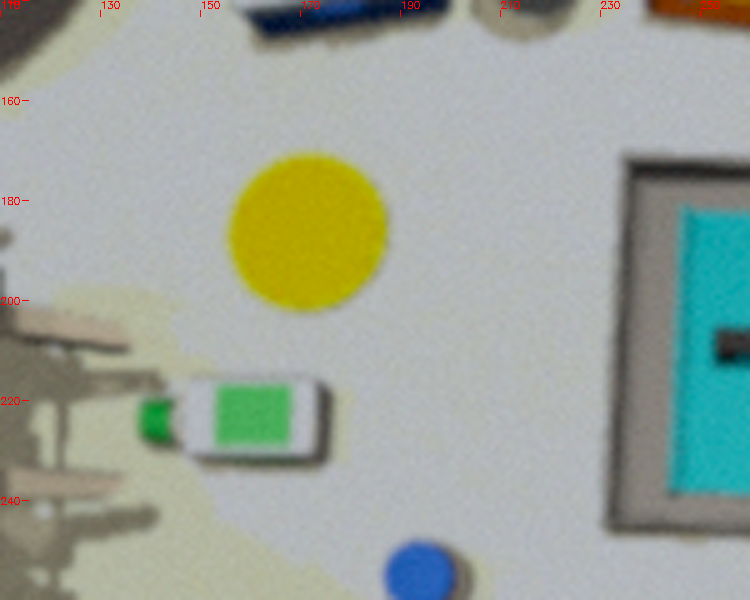

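The bottle, at crop (255,417) in the top view, lies between the finger lines once parallax is allowed for. Advancing along the tool axis.

{"fn": "apply_moves", "kwargs": {
  "series": [
    [-0.5,-0.001,0.002,0.03,0,0,0.3],
    [-0.5,0,0,0.03,0,0,0],
    [-0.5,0,0,0.025,0,0,0],
    [-0.5,0,0,0,0,0,0]
  ]
}}

```text
clock: 17.55
position: [0.4561, 0.3424, 0.0348]
eef_rot: [3.124, 0.767, 1.556]
ft_force: [-0.5, -0.2, 0.6]
finger_gap: 0.747
```

Run:
```python
from bot import *
go(bc+zb*.019,Rb)
for nm,b in(("top",(110,140,150,120)),("side",(140,130,150,120))): crop(optics.camera(nm),*b,f"pics/b3{nm}.png",5)
```

```text
clk 17.55 q [ 0.8009  0.9348  1.3375 -0.5128  1.483   1.0194] p [0.4561 0.3424 0.0348] F [-0.5152 -0.1891  0.5555] gap 0.746513483842515
shift [ 0.0055 -0.0058  0.0199] turn [ 0.4297 -1.0268 -0.6244]
```

View pics/b3side.png

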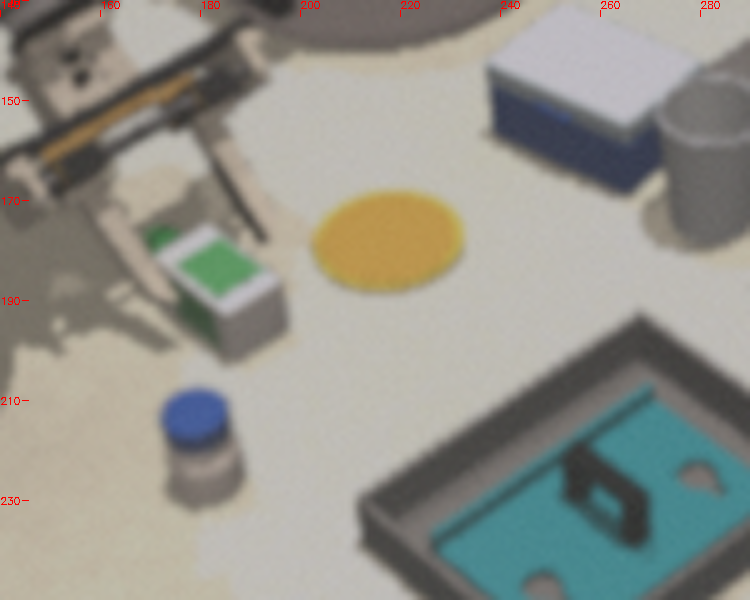

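View pics/b3top.png

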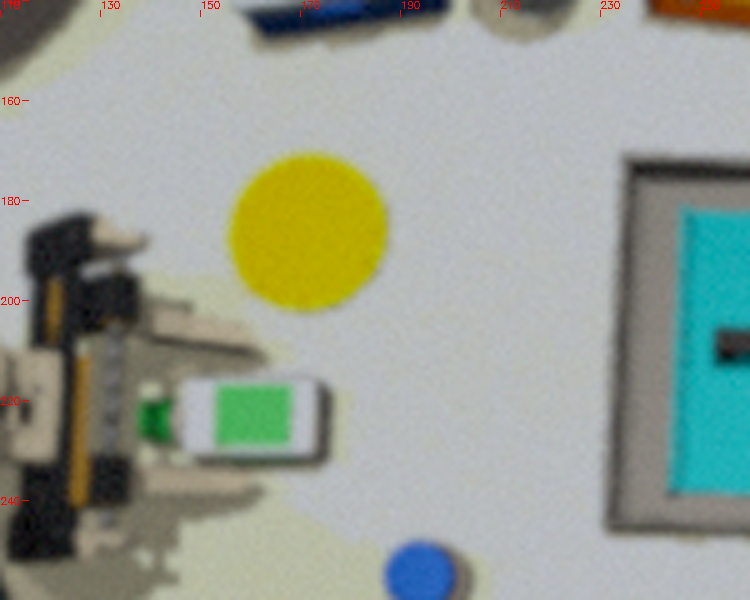

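The fingers now straddle the bottle, with a wider gap on the far side. I'll apply the last correction and close.

{"fn": "apply_moves", "kwargs": {
  "series": [
    [-0.5,0.005,-0.005,0.01,0.4,-1,-0.6],
    [-0.5,0,0,0.009,0,0,0],
    [1,0,0,0,0,0,0],
    [1,0,0,0,0,0,0],
    [1,0,0,0,0,0,0]
  ],
  "squeeze": 25
}}

```text
clock: 18.27
position: [0.452, 0.3359, 0.0192]
eef_rot: [3.136, 0.782, 1.569]
ft_force: [-0.4, 0.3, -1.6]
finger_gap: 0.495
```

{"fn": "apply_moves", "kwargs": {
  "series": [
    [1,0,0,0,0,0,0],
    [1,0,0,0,0,0,0]
  ]
}}

```text
clock: 18.52
position: [0.452, 0.336, 0.0192]
eef_rot: [3.136, 0.781, 1.569]
ft_force: [1.1, 0.7, -2.2]
finger_gap: 0.496
```

Run:
```python
from bot import *
go(bc+zb*.019,Rb);print(np.array(s['position'])-R.apply([0,0,.019]))
for nm,b in(("top",(110,140,150,120)),("side",(140,130,150,120))): crop(optics.camera(nm),*b,f"pics/b4{nm}.png",5)
```

```text
clk 18.525 q [ 0.8006  0.9553  1.3507 -0.5196  1.4669  1.0266] p [0.452  0.336  0.0192] F [ 1.1317  0.7439 -2.249 ] gap 0.4958952449619467
shift [-0.0006 -0.0016  0.0043] turn [ 0.277  -0.2276 -0.0657]
[0.452  0.3494 0.0327]
```

View pics/b4side.png

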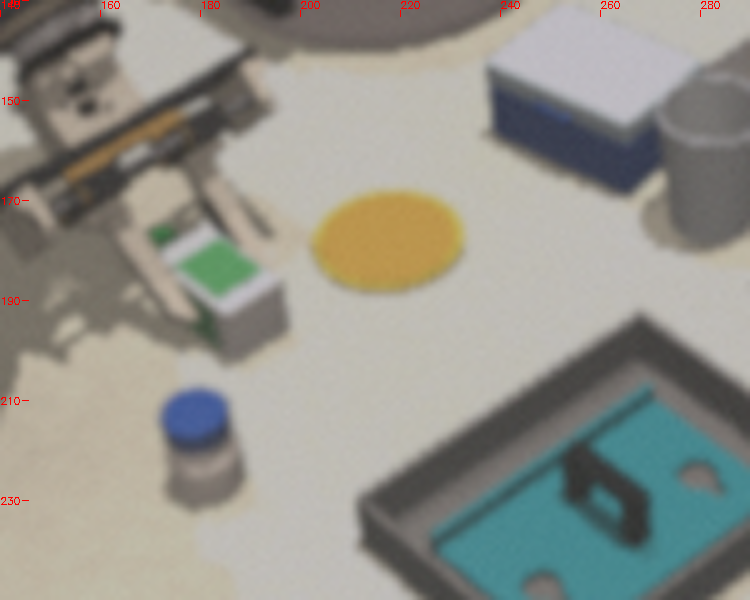

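The gap of 46 mm equals the bottle's width, so it's gripped. Lifting.

{"fn": "apply_moves", "kwargs": {
  "series": [
    [1,-0.02,0,-0.02,0,0,0],
    [1,-0.03,0,-0.03,0,0,0],
    [1,-0.03,0,-0.03,0,0,0]
  ],
  "squeeze": 30
}}

```text
clock: 19.0
position: [0.4504, 0.3345, 0.1321]
eef_rot: [-3.141, 0.785, 1.574]
ft_force: [0.8, 0.0, -0.8]
finger_gap: 0.492
```

{"fn": "apply_moves", "kwargs": {
  "series": [
    [1,0,0.022,0,0,10,0],
    [1,0,0.022,0,0,10,0],
    [1,0,0.022,0,0,10,0],
    [1,0,0.022,0,0,10,0],
    [1,0,0.022,0,0,10,0]
  ]
}}

```text
clock: 19.62
position: [0.5636, 0.3386, 0.1369]
eef_rot: [3.133, -0.116, 1.579]
ft_force: [-0.1, 1.3, -1.6]
finger_gap: 0.499
```

```bash
cat >> bot.py <<'E'
Rp=Rtilt(45);zp=Rp.apply([0,0,1]);gt=np.array([.5695,.3103,.0555])
E
python3 - <<'E'
from bot import *
go(gt+zp*.019+[0,0,.06],Rp)
for nm,b in(("side",(140,100,150,120)),): crop(optics.camera(nm),*b,f"pics/b5{nm}.png",5)
E
```

```text
clk 19.625 q [0.427  0.6    1.4781 0.1205 1.0119 0.3583] p [0.5636 0.3386 0.1369] F [-0.0685  1.2926 -1.6318] gap 0.49877901295121124
shift [-0.0188  0.0055  0.033 ] turn [ 0.2644 38.3757  0.5798]
```

View pics/b5side.png

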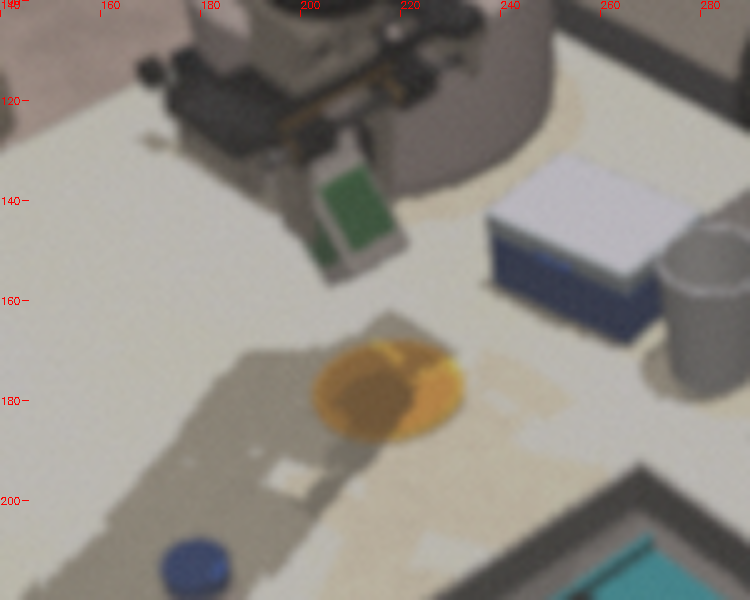

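{"fn": "apply_moves", "kwargs": {
  "series": [
    [1,-0.006,0.002,0,0,9.6,0],
    [1,-0.006,0.002,0,0,9.6,0],
    [1,-0.006,0.001,0,0,9.6,0],
    [1,0,0,0,0,9.4,0],
    [1,0,0,0,0,0,0]
  ]
}}

```text
clock: 20.3
position: [0.5726, 0.317, 0.1324]
eef_rot: [3.123, -0.806, 1.585]
ft_force: [0.7, 0.2, -2.5]
finger_gap: 0.492
```

Run:
```python
from bot import *
go(gt+zp*.019+[0,0,.03],Rp)
go(gt+zp*.019,Rp)
for nm,b in(("side",(140,100,150,120)),): crop(optics.camera(nm),*b,f"pics/b6{nm}.png",5)
```

```text
clk 20.3 q [ 0.1218  0.6303  1.6896  1.0184  0.9983 -0.5469] p [0.5726 0.317  0.1324] F [ 0.7064  0.1999 -2.5192] gap 0.49219987338368204
shift [-0.0388 -0.0038  0.0466] turn [ 0.504  -1.2136  0.5558]
shift [-0.0605 -0.0042  0.0673] turn [ 0.504  -1.2136  0.5558]
```

View pics/b6side.png

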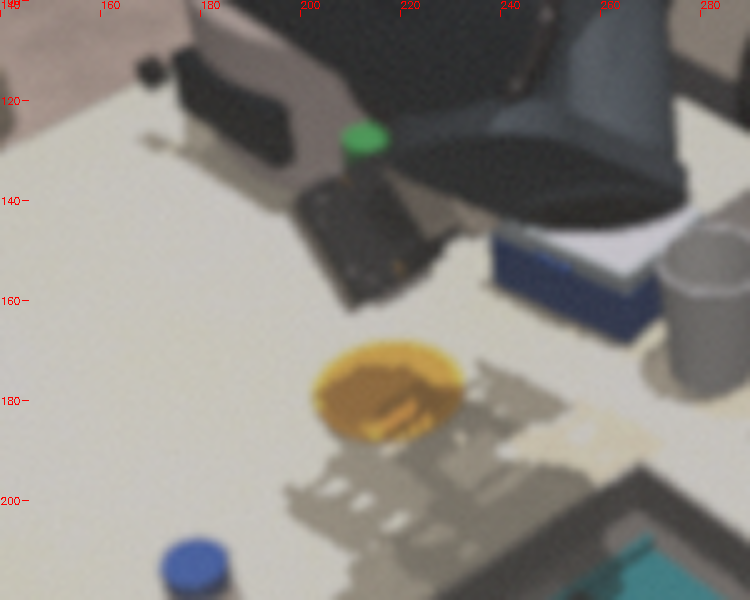

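The bottle is upright with its cap at crop (365,138) in the side view, above the mat. Lowering.

{"fn": "apply_moves", "kwargs": {
  "series": [
    [1,-0.014,-0.004,0.016,0.5,-1.2,0.5],
    [1,-0.014,0,0.016,0,0,0],
    [1,-0.01,0,0.013,0,0,0],
    [1,0,0,0,0,0,0]
  ]
}}

```text
clock: 20.85
position: [0.5678, 0.3259, 0.0707]
eef_rot: [3.139, -0.775, 1.58]
ft_force: [-0.3, 0.6, -1.0]
finger_gap: 0.495
```

Run:
```python
from bot import *
go(gt+zp*.019+[0,0,.01],Rp)
go(gt+zp*.019,Rp)
for nm,b in(("side",(140,100,150,120)),("top",(110,140,150,120))): crop(optics.camera(nm),*b,f"pics/b7{nm}.png",5)
```

```text
clk 20.85 q [ 0.1476  0.7236  1.6941  1.0487  0.9264 -0.6123] p [0.5678 0.3259 0.0707] F [-0.286   0.6482 -0.9667] gap 0.49543199893144446
shift [-0.0146  0.0016  0.0118] turn [-0.2257  0.574   0.3956]
shift [-0.0216  0.0016  0.0189] turn [-0.2257  0.574   0.3956]
```

View pics/b7side.png

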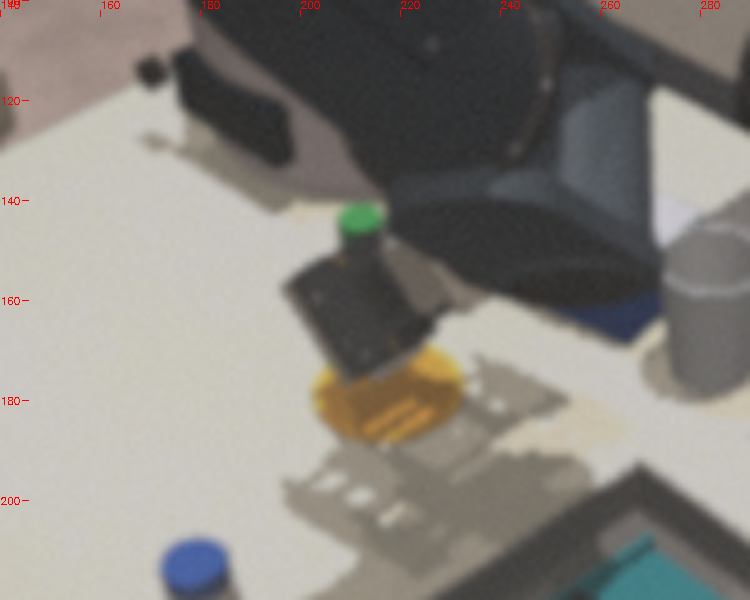

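View pics/b7top.png

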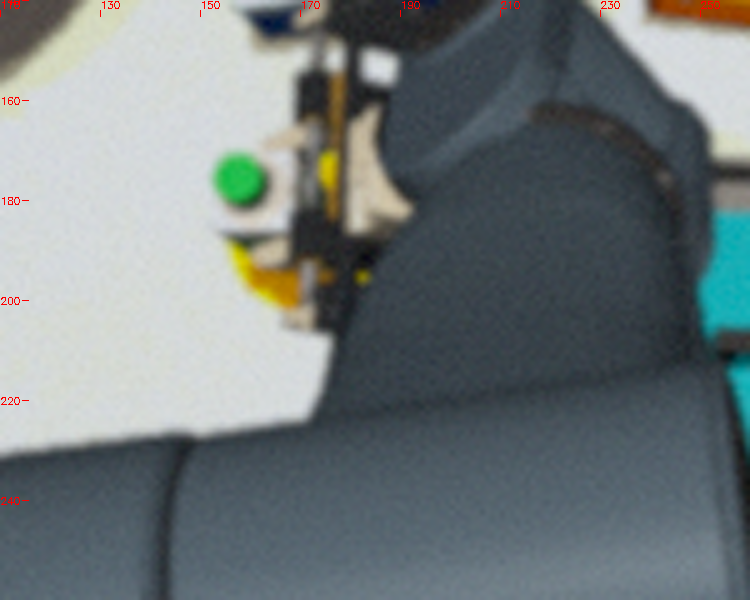

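Run:
```python
from bot import *
a=C(110,140,[(240,179)],5);b=C(140,100,[(360,216)],5)
print(onz("top",a,.139),onz("side",b,.139),tri(b,a), "grasp",np.array(s['position'])-R.apply([0,0,.019]))
```

```text
clk 20.95 q [ 0.147   0.7215  1.6935  1.0486  0.927  -0.6117] p [0.5687 0.3257 0.0722] F [ 0.4245 -0.2117 -0.9769] gap 0.49419428172201463
[[0.5666 0.3235 0.139 ]] [[0.5698 0.3266 0.139 ]] [[0.5658 0.3218 0.1435 0.001 ]] grasp [0.5687 0.3124 0.0858]
```

The cap position agrees with the plan: axis at about (0.567, 0.323) against the mat centre at (0.5695, 0.320).

{"fn": "apply_moves", "kwargs": {
  "series": [
    [1,-0.01,0.001,0.009,0,0.6,0.3],
    [1,-0.009,0,0.007,0,0,0],
    [1,0,0,0,0,0,0]
  ]
}}

```text
clock: 21.32
position: [0.5704, 0.3231, 0.0465]
eef_rot: [3.139, -0.787, 1.575]
ft_force: [0.3, 0.3, -1.3]
finger_gap: 0.497
```

Run:
```python
from bot import *
go(gt+zp*.019,Rp);print(s['moment'])
```

```text
clk 21.325 q [ 0.1384  0.7699  1.6924  1.088   0.9147 -0.6697] p [0.5704 0.3231 0.0465] F [ 0.3428  0.2706 -1.2807] gap 0.4968692793048007
shift [-0.0027 -0.0009  0.0036] turn [-0.0363 -0.1113  0.1695]
[-0.5817  0.0851 -0.0046]
```

4.5 mm to go by plan, in small steps.

{"fn": "apply_moves", "kwargs": {
  "series": [
    [1,-0.0015,0,0.0015,0,0,0],
    [1,0,0,0,0,0,0]
  ]
}}

```text
clock: 21.58
position: [0.5707, 0.323, 0.0445]
eef_rot: [3.139, -0.787, 1.575]
ft_force: [0.6, 0.1, -1.2]
finger_gap: 0.497
```

{"fn": "apply_moves", "kwargs": {
  "series": [
    [1,-0.001,0,0.001,0,0,0],
    [1,0,0,0,0,0,0]
  ]
}}

```text
clock: 21.82
position: [0.5709, 0.323, 0.0435]
eef_rot: [3.138, -0.788, 1.576]
ft_force: [-0.7, -0.8, -1.9]
finger_gap: 0.492
```

{"fn": "apply_moves", "kwargs": {
  "series": [
    [1,-0.001,0,0.001,0,0,0],
    [1,0,0,0,0,0,0]
  ]
}}

```text
clock: 22.08
position: [0.5709, 0.3231, 0.0421]
eef_rot: [3.137, -0.788, 1.576]
ft_force: [-0.7, 0.2, -1.8]
finger_gap: 0.492
```

{"fn": "apply_moves", "kwargs": {
  "series": [
    [1,-0.0007,0,0.0007,0,0,0],
    [1,0,0,0,0,0,0]
  ]
}}

```text
clock: 22.32
position: [0.571, 0.3231, 0.0411]
eef_rot: [3.137, -0.788, 1.576]
ft_force: [-1.0, 0.7, -1.8]
finger_gap: 0.495
```

{"fn": "apply_moves", "kwargs": {
  "series": [
    [1,-0.0007,0,0.0007,0,0,0],
    [1,0,0,0,0,0,0]
  ]
}}

```text
clock: 22.58
position: [0.5709, 0.3231, 0.04]
eef_rot: [3.137, -0.788, 1.576]
ft_force: [-0.1, -1.0, -1.6]
finger_gap: 0.493
```

{"fn": "apply_moves", "kwargs": {
  "series": [
    [1,-0.0007,0,0.0007,0,0,0],
    [1,0,0,0,0,0,0]
  ]
}}

```text
clock: 22.82
position: [0.571, 0.3231, 0.0391]
eef_rot: [3.137, -0.788, 1.576]
ft_force: [-0.2, 0.1, -0.9]
finger_gap: 0.495
```

Run:
```python
from bot import *
print(s['moment'])
for nm,b in(("side",(170,120,90,80)),): crop(optics.camera(nm),*b,f"pics/b8{nm}.png",7)
```

```text
clk 22.825 q [ 0.1383  0.7834  1.6909  1.0976  0.9086 -0.685 ] p [0.571  0.3231 0.0391] F [-0.2345  0.1439 -0.9189] gap 0.4948542824228117
[-0.4621  0.088   0.0205]
```

View pics/b8side.png

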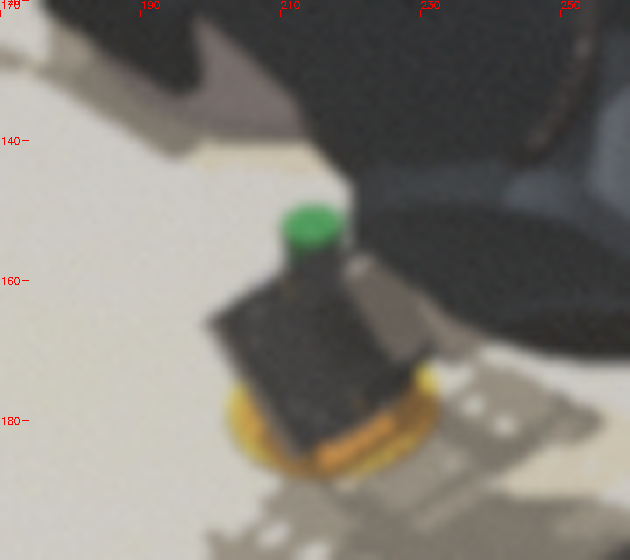

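{"fn": "apply_moves", "kwargs": {
  "series": [
    [1,-0.0007,0,0.0007,0,0,0],
    [1,0,0,0,0,0,0]
  ]
}}

```text
clock: 23.12
position: [0.5712, 0.3233, 0.0391]
eef_rot: [3.137, -0.789, 1.577]
ft_force: [-0.9, -0.4, -1.4]
finger_gap: 0.495
```

{"fn": "apply_moves", "kwargs": {
  "series": [
    [1,-0.0007,0,0.0007,0,0,0],
    [1,0,0,0,0,0,0]
  ]
}}

```text
clock: 23.38
position: [0.5714, 0.3234, 0.0391]
eef_rot: [3.136, -0.791, 1.577]
ft_force: [-0.5, -0.3, -0.8]
finger_gap: 0.492
```

Run:
```python
from bot import *
print(s['moment'])
```

```text
clk 23.375 q [ 0.1377  0.7847  1.6901  1.1005  0.9105 -0.6884] p [0.5714 0.3234 0.0391] F [-0.5266 -0.3092 -0.8143] gap 0.4922308242540586
[-0.561   0.0654 -0.0554]
```

Lowering has stalled at z=0.0391 and the total rotation since the grasp is 90.1°, so the base is on the mat. Opening.

{"fn": "apply_moves", "kwargs": {
  "series": [
    [-0.1,0,0,0,0,0,0],
    [-0.3,0,0,0,0,0,0],
    [-0.5,0,0,0,0,0,0],
    [-0.6,0,0,0,0,0,0]
  ]
}}

```text
clock: 23.88
position: [0.5714, 0.3235, 0.0388]
eef_rot: [3.136, -0.79, 1.577]
ft_force: [-0.0, 1.3, 0.6]
finger_gap: 0.79
```

Run:
```python
from bot import *
for nm,b in(("side",(170,120,90,80)),("top",(120,140,90,80))): crop(optics.camera(nm),*b,f"pics/b9{nm}.png",7)
```

```text
clk 23.875 q [ 0.1379  0.7852  1.6899  1.1007  0.9098 -0.6886] p [0.5714 0.3235 0.0388] F [-0.0443  1.2566  0.5617] gap 0.7898022979625566
```

View pics/b9side.png

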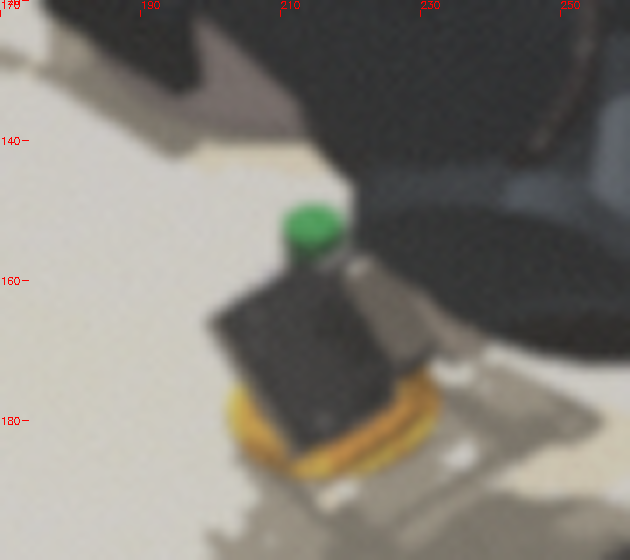

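View pics/b9top.png

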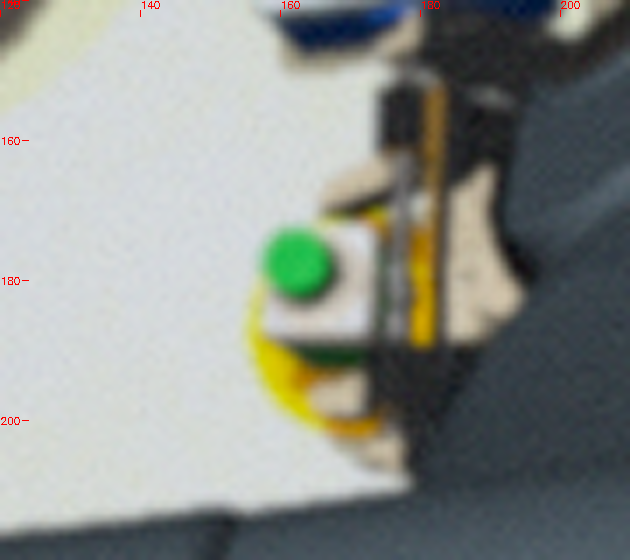

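The bottle stands freely with the cap at crop (313,225) in the side view. Retreating along the tool axis, then up.

{"fn": "apply_moves", "kwargs": {
  "series": [
    [-0.6,0,0,-0.015,0,0,0],
    [-0.6,0,0,-0.03,0,0,0],
    [-0.6,0,0,-0.04,0,0,0],
    [-0.6,0,0,-0.05,0,0,0],
    [-0.6,-0.0,0,-0.05,0,0,0]
  ]
}}

```text
clock: 24.6
position: [0.5697, 0.1873, 0.1729]
eef_rot: [3.141, -0.789, 1.576]
ft_force: [0.6, -0.6, 0.3]
finger_gap: 0.799
```

{"fn": "apply_moves", "kwargs": {
  "series": [
    [-0.6,0.04,0,-0.04,0,0,0],
    [-0.6,0.04,0,-0.04,0,-9,0],
    [-0.6,0,0,-0.04,0,-9,0],
    [-0.6,-0.03,0,-0.03,0,-9,0],
    [-0.6,-0.03,0,0,0,-9,0]
  ]
}}

```text
clock: 25.22
position: [0.5693, 0.084, 0.3355]
eef_rot: [3.132, -0.137, 1.564]
ft_force: [-0.0, 0.1, -1.0]
finger_gap: 0.799
```

Run:
```python
from bot import *
for nm in("side","top"): cv2.imwrite(f"pics/e1{nm}.png",cv2.resize(optics.camera(nm)[:,:,::-1],(800,600),interpolation=cv2.INTER_CUBIC))
```

```text
clk 25.225 q [-0.0008  0.2954  1.4461  0.1394  1.3914 -0.0172] p [0.5693 0.084  0.3355] F [-0.0023  0.1207 -1.0202] gap 0.798753181314627
```

View pics/e1side.png

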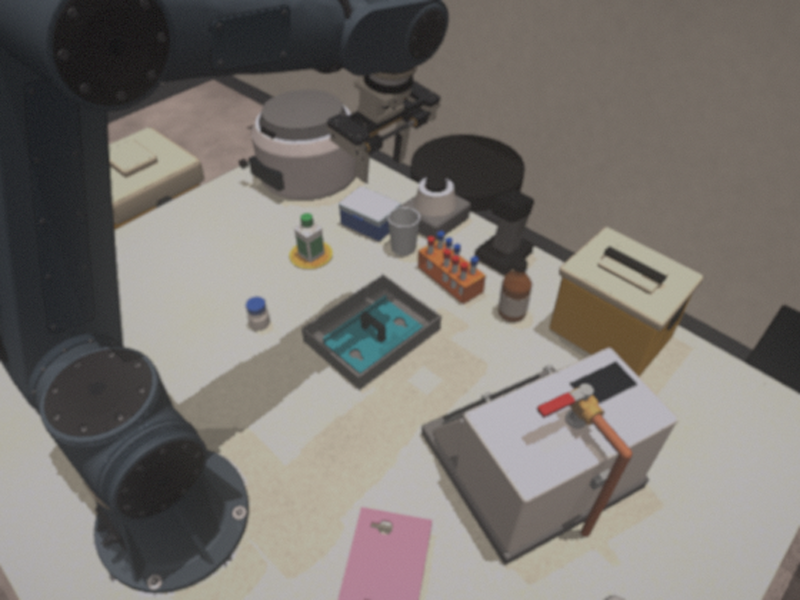

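View pics/e1top.png

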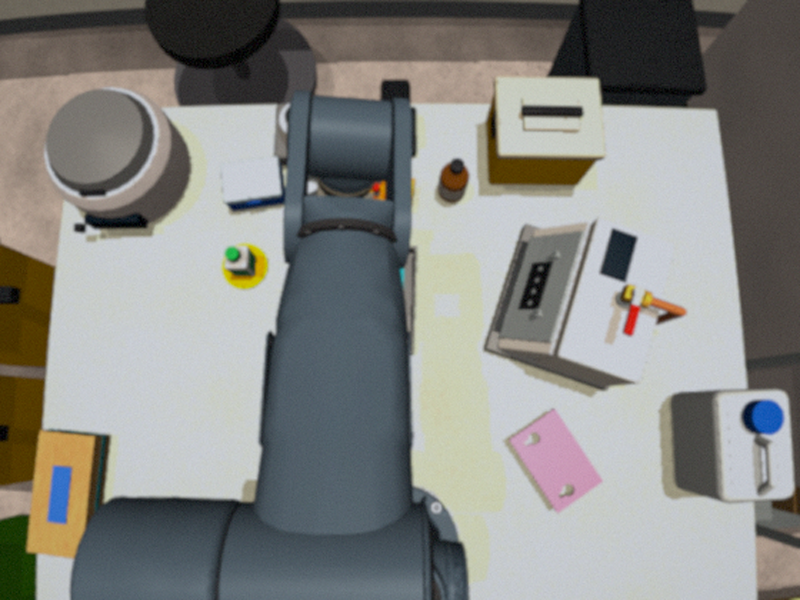

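Run:
```python
from bot import *
t=optics.camera("top");sd=optics.camera("side")
crop(t,130,150,80,60,"pics/e2top.png",8);crop(sd,190,140,60,60,"pics/e2side.png",8)
out=[]
for nm,im,b in(("top",t,(140,160,50,50)),("side",sd,(195,140,50,30))):
    h=cv2.cvtColor(im,cv2.COLOR_RGB2HSV);m=cv2.inRange(h,(50,120,100),(80,255,255)) ;x,y,w,hh=b;mm=m[y:y+hh,x:x+w]
    n_,l,st,c=cv2.connectedComponentsWithStats(mm);i=1+np.argmax(st[1:,4]);print(nm,st[i],c[i]+[x,y]);print(onz(nm,[c[i]+[x,y]],.111))
```

```text
clk 25.325 q [ 0.0005  0.2974  1.4485  0.1429  1.3905 -0.0186] p [0.5687 0.0857 0.3334] F [-0.6547  0.1879 -0.1972] gap 0.8023754700748095
top [18 13  9  9 62] [162.0645 177.2581]
[[0.5687 0.3192 0.111 ]]Traceback (most recent call last):
  File "<stdin>", line 7, in <module>
    return _wrapfunc(a, 'argmax', axis=axis, out=out, **kwds)
    return bound(*args, **kwds)
ValueError: attempt to get argmax of an empty sequence
```

View pics/e2top.png

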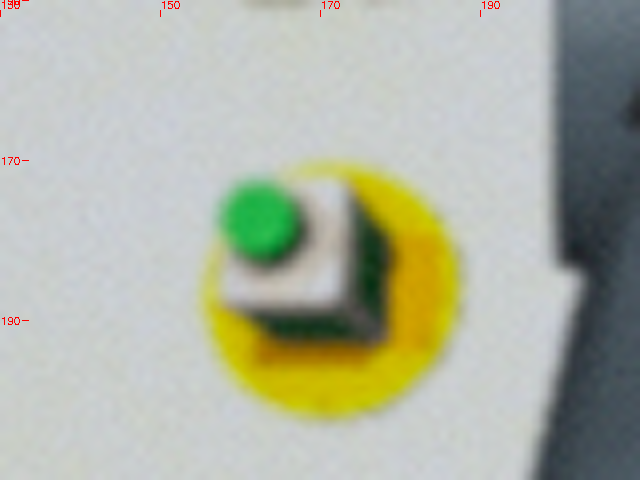

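View pics/e2side.png

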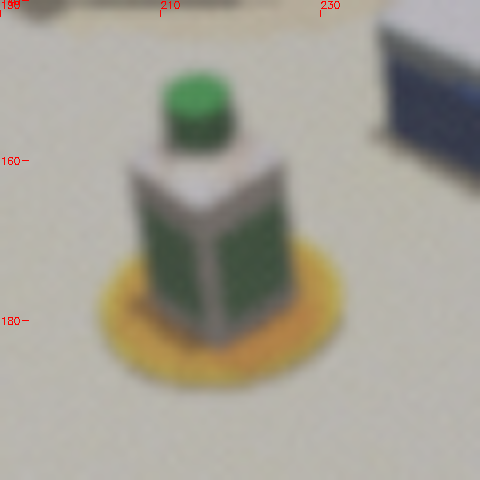

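The bottle stands upright in the middle of the mat; its cap projects to (0.569, 0.319) against the mat centre at (0.5695, 0.320). The valve is shut, the guard is in the tray, and nothing else has moved. Handing in.

{"fn": "apply_moves", "kwargs": {
  "series": [
    [-0.6,0,0,0,0,0,0]
  ]
}}

```text
clock: 25.55
position: [0.5682, 0.0872, 0.3319]
eef_rot: [3.139, -0.15, 1.564]
ft_force: [0.7, -0.8, 0.2]
finger_gap: 0.797
```

Run:
```python
from workcell import r
print(r.close_job())
```

```text
the job is handed in; nothing more can be done
None
```

The job is done and handed in at 25.6 s of the 72 s allowed; no verdict came back.

- **Valve:** I pushed the red lever round with the closed fingers until it hit its stop, where the wrist force reached about 46 N. Both cameras then showed the lever pointing to the unit's -y side.
- **Guard:** I lifted it about 19 mm up the slope, pulled it straight off the screws and lowered it into the soak tray. The last clear pictures of it show it lying flat, handle up and clear of the walls.
- **Bottle:** I gripped it at a 45° tilt, turned it 90° and set it down on the yellow mat. It stands upright with its cap within about 2 mm of the mat centre in the top view.

**Weaker checks:** The wrist-force signal was too noisy (about ±1 N) to show the touch-downs clearly. I took contact from the lowering coming to a stop and from the pictures. The colour measurement of the cap failed in the side camera, so I judged that view by eye; it shows the bottle upright near the mat centre. The arm hid part of the tray and some bystanders in the last top view. The side view showed them, the pink look-alike included, where they had been. I compared these by eye only.

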